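# Glue-up station: take out the cured handle blank, clamp the next set of slats

### The arm

A 7-joint arm with a two-finger parallel gripper is mounted at the origin on a cart in front of the work surface, level with it; the furniture and walls round the work are solid. World frame = base frame: x ahead of the robot, y to its left, z up, the work surface at z = 0. Lengths are in m, angles in rad, forces in N, time in s.
With the tool pointing down it reaches from about 0.4 to 0.85 m from the base axis. Payload 10.4 kg.
Tool frame: the origin (TCP) lies midway between the tips of the shut fingers; the grasp point (between the pads) lies 19 mm behind it; z points along the fingers, y is the line along which they close (so a half turn about z gives the same grasp; the last joint's range is limited). The gripper opens to 87 mm and grips with 3 to 60 N. Pads are 19 mm wide; open, the fingers measure 117 mm over their backs; the gripper's body (75 mm by 190 mm) begins 51 mm behind the grasp point.
Start: joints at [1.126, 0.332, -0.065, 1.46, 0.022, 1.35, -0.088], TCP at [0.256, -0.57, 0.223] pointing down, gripper open.
Joint ranges: [-2.6, 2.6], [-0.5, 2.12], [-1.47, 1.34], [0.16, 2.42], [-1.27, 4.41], [0.06, 2.06], [-2.6, 2.6]. Speed limits (rad/s): [2.22, 2.22, 2.79, 2.79, 3.14, 3.14, 3.14].

### API

Orientations are given as a unit quaternion [x, y, z, w].
In Python, from bench import sensors, eyes, order gives the robot as it stands.
- The arm moves only by the tool arm_command, never from a script. Its argument "steps" is a list of rows, each an object with "rot": the turn, a rotation vector about the world's x, y, z in degrees, a list of three; "slide": the shift along the world's x, y, z in m, a list of three; "grip": the opening, from 0 (shut) to 1 (fully open). A call has exactly 8 rows; each row shifts and turns the commanded pose from where the row before left it; what a row does not reach is not made up. A row lasts 1/8 s, in which the tool goes at most 62.5 mm and 10.7 degrees, less where a joint would pass 70% of its speed; a pose out of reach is approached as far as the arm can. A call with a gripper value outside its range is refused whole. The fingers move at their own pace and stop on an object; "newtons" is the grip in N (left out, the last holds). Time passes only in rows, so rows that do not move let the fingers close, or fill a call up. It gives the time, the measured TCP pose, the force, the opening and the grip force at its end, in the units of the state.
- sensors.read_state(): the state, without advancing time (a new reading comes with each control period).
- eyes.camera(name): name is "scene" or "side" or "wrist"; returns a dict with "pixels" (384x512x3 uint8, red, green, blue), "intrinsics" (3x3 intrinsics, pixels), "pose" (4x4, takes a point from camera to world coordinates). Camera axes: x right, y down, z forward; pixel columns grow to the right and rows downward; lengths in m; the calibration is good to about 2 mm. A picture is of the moment at which its call begins. There is no depth.
- order.close_job(): hands the job in; it is judged then, once.
Trained networks look in a picture, given as the dict that the camera call returned (one of the last four; its "shot" number tells which), for a name from the list of things; names that differ only in an ending like _2 or _b are one class to them, and where a whole thing is asked for, a point or a joint stands for the part that bears it (a point fixed in the world has none). Each returns a list of dicts, best first, with "conf" (0 to 1); they miss things now and then, are a little off and sometimes report something else, mostly with a low value. They report only what shows in the picture. A call takes as long as a camera call. They do not tell look-alikes from the thing itself.
- eyes.look_for(name, picture): "bbox" ([left, top, right, bottom] in pixels, round what is visible of it).
The state is a dict: "time": time; "joint_positions": joint angles; "joint_vel": joint speeds; "joint_torque": joint torques, N m; "ee_pos": TCP position; "eef_rot": TCP orientation; "ft_force": force on the tool from outside, world axes, zero at the start; "torque": the same for the moment, N m; "width": finger opening in m; "grip_force": force on a finger pad.
Only numpy, scipy, OpenCV 4.12 (cv2) and the standard library are available. Lean on these libraries where they do the work, as an engineer would, in place of code of your own. Each camera call takes 0.05 s, during which the arm holds its last target. There are 200 camera calls.

### The job

The handle blank in the ratchet clamp has cured: press the clamp's free handle sideways (down) so that the ratchet lets go and the jaws spring open, and put the blank into the wooden tray. Then lift every slat off its hook, stand them all upright face to face between the open jaws, and squeeze the handles together until the ratchet holds the pack tight on its own. Do not knock over the glue bottle or the jar of nails.

Things in the scene. Friction and masses are not known exactly. Their poses are not given: they have to be found in the camera images.
- throat (a point): place for the work in the clamp: point on top of the clamp's fixed plywood board (12 mm thick, 180 x 130 mm) midway between the two jaw pads. x axis: along the clamp from pivot to open mouth; y: across the jaws, the way they squeeze; z up. Free handle (b) on its +y side
- clamp: the ratchet clamp, dark steel scissors lying flat (same axes as throat; origin on the bench under the pivot, 100 mm behind the throat). Pivot bolt 22 mm wide, top 60 mm above the bench. Handles run back to x = -136 mm over bare bench. Jaw arms outside the pads reach y = +-53 mm and 46 mm above the bench
- lever_a (a joint): angle of both scissor arms, rad: 0 = jaws sprung fully open, grows as the handles are squeezed, at most 0.218. Ratchet teeth catch at about 0.10, 0.13, 0.15, 0.18, 0.20. Three slats (or the blank) meet the pads at about 0.11, two at about 0.17: squeeze on to the next tooth or two, 10 to 20 N on each handle
- grip_a (a point): on the axis of handle a, amid its black grip; moves with it. Handles: bars 11 mm thick, 37 to 54 mm above the bench, 68 mm over both outer faces here when open, 24 to 41 mm when locked; the grips run 18 mm towards the pivot and 28 mm away from it
- grip_b (a point): the same point on handle b, the free handle: it carries the toothed tongue (80 mm from the pivot, between the handles) and gives downwards. Its y axis points across the handle
- press (a point): where to press handle b: top of its grip (11 mm wide), 10 mm further out than grip_b, 54 mm above the bench. Pressed straight down 7 to 8 mm (about 8 N; stop at 9 mm) its teeth drop clear of the spring plunger on handle a; the locked handles then fly apart, some 18 mm each here, and handle b springs up again when let go
- blank_mid (a point): centre of the cured blank, three slats glued face to face: planed maple, 36 mm (x axis) x 40 mm (y) x 96 mm (z, upright), 0.13 kg, with a 19 mm hole along x, centre 18 mm below its top. At the start it stands on the clamp's board between the pads, its 40 mm width along the clamp
- blank: the same blank (origin: centre of its foot)
- tray_in (a point): centre of the inner floor (7 mm above the bench) of the loose wooden tray, 200 mm (x) x 160 mm (y) x 48 mm high, walls 7 mm, 0.7 kg. An earlier blank lies in it along x, at y = -70 to -30 mm, 36 mm high; the rest of the floor is free. The blank may stand or lie there
- pad_a: black rubber jaw pad at the throat's +y side, 30 mm long, 15 to 53 mm above the bench; its face stands 29 mm from the throat when open. Both pads close evenly to the middle; each is sprung (2 N per mm, 5 mm of give)
- pad_b: the like pad at the throat's -y side
- glue: bottle of wood glue, cream with an orange nozzle, 66 mm across, 190 mm high, standing at the back (origin: centre of its foot, z up)
- jar: glass jar of nails, 74 mm across, 114 mm high, standing at the back (origin: centre of its foot, z up)
- slat_1_mid (a point): centre of the slat that starts on the left hook, if there is one: planed maple, 12 mm thick (x axis) x 40 mm wide (y) x 96 mm long (z), 0.045 kg, with a 19 mm hole along x, centre 18 mm below its top end. It hangs upright, 54 mm clear of the bench, its -x face towards the robot
- hook_1 (a point): seat of the left hook (top of its 5 mm wire, where the slat's hole rests) on the fixed rack; x axis from the hook back to the rail (37 mm behind; top 10 mm above this point), z up. The wire turns up 6 mm at its tip, 16 mm in front: raise the slat 7 to 14 mm, then draw it 30 mm towards -x. Hooks 85 mm apart; foot board 14 mm high
- slat_2_mid (a point): centre of the slat that starts on the middle hook, if there is one: planed maple, 12 mm thick (x axis) x 40 mm wide (y) x 96 mm long (z), 0.045 kg, with a 19 mm hole along x, centre 18 mm below its top end. It hangs upright, 54 mm clear of the bench, its -x face towards the robot
- hook_2 (a point): seat of the middle hook (top of its 5 mm wire, where the slat's hole rests) on the fixed rack; x axis from the hook back to the rail (37 mm behind; top 10 mm above this point), z up. The wire turns up 6 mm at its tip, 16 mm in front: raise the slat 7 to 14 mm, then draw it 30 mm towards -x. Hooks 85 mm apart; foot board 14 mm high
- slat_3_mid (a point): centre of the slat that starts on the right hook, if there is one: planed maple, 12 mm thick (x axis) x 40 mm wide (y) x 96 mm long (z), 0.045 kg, with a 19 mm hole along x, centre 18 mm below its top end. It hangs upright, 54 mm clear of the bench, its -x face towards the robot
- hook_3 (a point): seat of the right hook (top of its 5 mm wire, where the slat's hole rests) on the fixed rack; x axis from the hook back to the rail (37 mm behind; top 10 mm above this point), z up. The wire turns up 6 mm at its tip, 16 mm in front: raise the slat 7 to 14 mm, then draw it 30 mm towards -x. Hooks 85 mm apart; foot board 14 mm high
There are look-alikes about, which are no part of the job. Leave any yellow look-alike of the part that bears slat_1_mid alone.

How it is judged:
By the outcome, as a careful person would: the job done as asked, in the order asked, and still so for the second after the job is handed in, with the robot touching nothing.
Of slat_1, slat_2, slat_3 only 2 to 3 are there at a start; the rules pass over those that are not, and their reading is None.
At some moment in a run one of tray may be knocked a few centimetres aside while the robot is not near it.
It also fails if it takes over 210 s, if anything falls off the work surface, if the arm or the gripper's body presses on something with over 40 N, if the wrist force passes 120 N, or if a joint passes its speed limit or range.

## Working session

There is one attempt and no reset: what is moved stays moved. The work goes in short steps, Python scripts to look and compute and a tool call to move; the robot and the scene stay as the last step left them, time stands still between calls to the robot, and variables do not carry over. Pictures are saved under pics/ and viewed, at most 14 in all, crops included, and the job is handed in when it is done.

Besides the shell and the picture viewer there is one more tool, called after ">>>" by a JSON object that holds its "op" and its "data". arm_command: Moves the arm, as the interface text tells. Its arguments: {"type":"object","properties":{"steps":{"type":"array","items":{"type":"object","properties":{"rot":{"type":"array","items":{"type":"number"}},"slide":{"type":"array","items":{"type":"number"}},"grip":{"type":"number"}}}},"newtons":{"type":"number"}},"required":["steps"]}

```bash
mkdir -p pics; ls; cat > h.py <<'E'
import numpy as np, cv2
from bench import sensors, eyes, order
def shot(n,f=None):
    p=eyes.camera(n)
    if f: cv2.imwrite('pics/'+f,p['pixels'][:,:,::-1])
    return p
def proj(p,X):
    T=np.linalg.inv(p['pose']); c=T[:3,:3]@np.array(X,float)+T[:3,3]; q=p['intrinsics']@c; return q[:2]/q[2]
def ray(p,uv):
    d=p['pose'][:3,:3]@np.linalg.inv(p['intrinsics'])@np.array([uv[0],uv[1],1.]); return p['pose'][:3,3],d
def atz(p,uv,z):
    o,d=ray(p,uv); return o+d*(z-o[2])/d[2]
def tri(L):
    A=np.zeros((3,3));b=np.zeros(3)
    for p,uv in L:
        o,d=ray(p,uv); d=d/np.linalg.norm(d); M=np.eye(3)-np.outer(d,d); A+=M;b+=M@o
    return np.linalg.solve(A,b)
E
python3 - <<'E'
from h import *
a=shot('scene');b=shot('side')
cv2.imwrite('pics/a1.png',cv2.cvtColor(a['pixels'],cv2.COLOR_RGB2BGR));cv2.imwrite('pics/b1.png',cv2.cvtColor(b['pixels'],cv2.COLOR_RGB2BGR))
for p in (a,b):
    print(np.round(p['pose'],3).tolist())
    for n in ['clamp','grip_a','grip_b','press','blank','blank_mid','tray_in','pad_a','glue','jar','slat_1_mid','hook_1','throat']:
        try: print(n,[(np.round(r['bbox']).astype(int).tolist(),round(r['conf'],2)) for r in eyes.look_for(n,p)])
        except Exception as e: print(n,e)
s=sensors.read_state();print({k:np.round(v,3).tolist() for k,v in s.items()})
E
```

```text
pics
[[-0.584, -0.542, 0.604, -0.338], [-0.811, 0.41, -0.416, 0.519], [-0.022, -0.733, -0.68, 1.209], [0.0, 0.0, 0.0, 1.0]]
clamp [([189, 243, 275, 292], 0.64), ([229, 175, 249, 214], 0.6)]
grip_a [([198, 245, 247, 292], 0.72), ([189, 266, 226, 286], 0.67)]
grip_b [([198, 245, 247, 292], 0.72), ([189, 266, 226, 286], 0.67)]
press [([192, 264, 224, 292], 0.68)]
blank [([245, 229, 264, 257], 0.84), ([199, 183, 223, 224], 0.25)]
blank_mid [([244, 230, 261, 258], 0.72)]
tray_in [([102, 288, 192, 374], 0.8)]
pad_a [([104, 289, 192, 372], 0.42)]
glue [([200, 181, 219, 224], 0.87)]
jar [([227, 175, 249, 213], 0.77)]
slat_1_mid [([278, 178, 287, 204], 0.68), ([377, 157, 391, 187], 0.66), ([362, 174, 368, 202], 0.55), ([317, 166, 334, 186], 0.34)]
hook_1 [([254, 153, 340, 219], 0.88), ([196, 245, 246, 290], 0.57)]
throat [([191, 241, 273, 294], 0.66), ([318, 164, 335, 186], 0.2)]
[[0.898, -0.204, 0.389, -0.117], [-0.439, -0.451, 0.777, -1.645], [0.017, -0.869, -0.495, 1.071], [0.0, 0.0, 0.0, 1.0]]
clamp []
grip_a [([250, 182, 298, 265], 0.55)]
grip_b [([250, 182, 298, 265], 0.55)]
press []
blank [([211, 184, 215, 207], 0.42)]
blank_mid [([207, 184, 215, 211], 0.65)]
tray_in [([212, 196, 229, 212], 0.69), ([140, 150, 182, 176], 0.59)]
pad_a []
glue [([253, 154, 268, 196], 0.67)]
jar [([270, 179, 289, 207], 0.75)]
slat_1_mid [([258, 255, 272, 281], 0.73), ([282, 274, 292, 307], 0.65)]
hook_1 [([247, 185, 302, 267], 0.98)]
throat [([211, 197, 230, 213], 0.59)]
{'time': 1.4, 'joint_positions': [1.126, 0.332, -0.065, 1.46, 0.022, 1.35, -0.088], 'joint_vel': [-0.001, 0.0, 0.0, -0.001, 0.001, -0.001, 0.001], 'joint_torque': [0.0, -62.303, 0.025, -39.012, -0.061, 0.031, 0.0], 'ee_pos': [0.256, -0.57, 0.223], 'eef_rot': [0.978, 0.209, 0.0, 0.0], 'ft_force': [0.018, -0.274, 0.27], 'torque': [-0.003, -0.014, 0.047], 'grip_force': 0.0, 'width': 0.087}
```

View pics/a1.png

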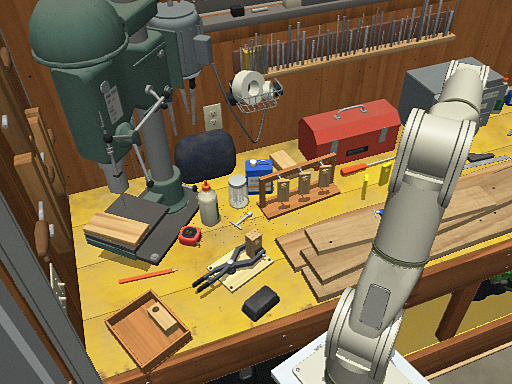

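View pics/b1.png

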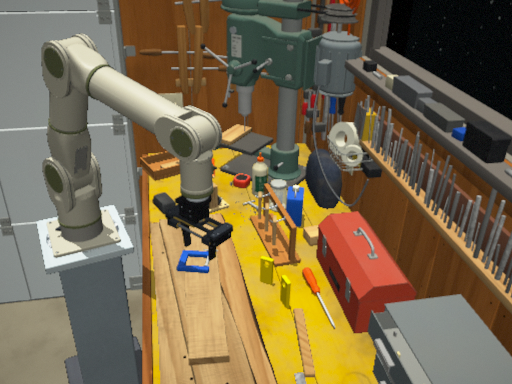

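The scene view shows three slats on the rack at (284,190), (304,183) and (325,176). The blank is in the clamp at (253,243), the tray is at (150,330), and yellow look-alikes stand at (364,185) and (384,172). The glue is at (209,203) and the jar at (238,190). In the side view the arm partly hides the clamp, the rack is at (275,230), and the yellow look-alikes are at (266,268) and (287,290). Next is a close crop to check the choice.

```bash
python3 - <<'E'
from h import *
a=shot('scene')
im=a['pixels'][:,:,::-1]
c=im[150:300,180:400]; cv2.imwrite('pics/c1.png',cv2.resize(c,None,fx=3.6,fy=3.6,interpolation=cv2.INTER_CUBIC))
print(a['intrinsics'].tolist())
for n,uv,z in [('glue',(209,221),0),('jar',(239,208),0),('blankfoot',(253,256),.012),('pivot',(243,262),.06),('tray',(148,328),.0),('s1',(284,190),.1),('s2',(304,183),.1),('s3',(325,176),.1),('gripb',(205,283),.045),('gripa',(205,270),.045)]:
    print(n,np.round(atz(a,uv,z),3))
w=shot('wrist'); print(np.round(w['pose'],3).tolist(),w['intrinsics'].tolist())
E
```

```text
[[466.16418909165753, 0.0, 257.6936552520778], [0.0, 466.16418909165753, 194.51637531890378], [0.0, 0.0, 1.0]]
glue [0.729 0.    0.   ]
jar [ 0.719 -0.124  0.   ]
blankfoot [ 0.493 -0.027  0.012]
pivot [0.458 0.034 0.06 ]
tray [0.464 0.371 0.   ]
s1 [ 0.611 -0.248  0.1  ]
s2 [ 0.597 -0.328  0.1  ]
s3 [ 0.581 -0.414  0.1  ]
gripb [0.471 0.167 0.045]
gripa [0.514 0.141 0.045]
[[0.409, -0.883, -0.228, 0.317], [-0.912, -0.397, -0.101, -0.542], [-0.001, 0.249, -0.968, 0.384], [0.0, 0.0, 0.0, 1.0]] [[336.80908226401715, 0.0, 253.16434493137348], [0.0, 336.80908226401715, 188.8310458804393], [0.0, 0.0, 1.0]]
```

View pics/c1.png

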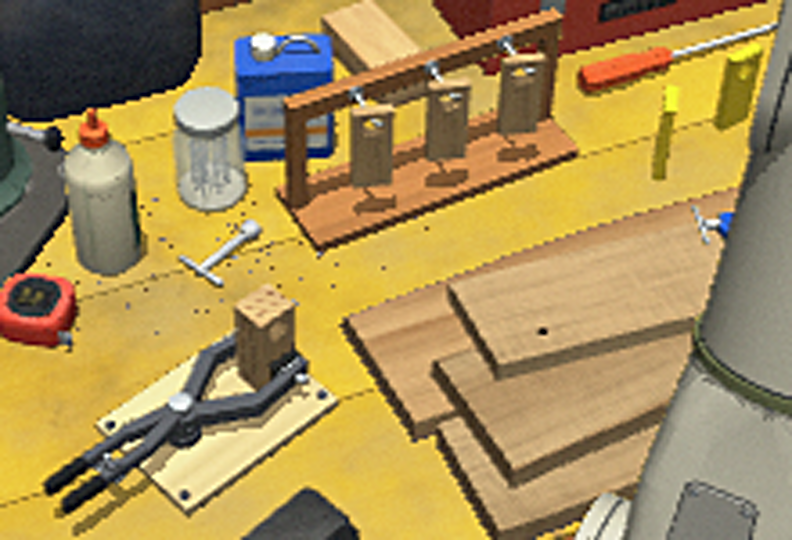

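Things that could be taken for what I want:
- **Slats:** at (284,190), (304,183) and (325,176). The yellow ones at (364,185) and (384,172) must be left alone.
- **Blank:** the upright one in the clamp at (253,243). The one lying in the tray at (160,318) is the earlier blank.

The crop confirms three maple slats on hooks with the blank between the jaws. Handle b is the farther handle, ending at about (194,284). I'll go over the clamp for a wrist view.

>>> {"op": "arm_command", "data": {"steps": [{"slide": [0, 0, 0.05], "rot": [0, 0, 0], "grip": 1}, {"slide": [0, 0, 0.05], "rot": [0, 0, 0], "grip": 1}, {"slide": [0.02, 0.05, 0.03], "rot": [0, 0, -4], "grip": 1}, {"slide": [0.02, 0.055, 0.01], "rot": [0, 0, -4], "grip": 1}, {"slide": [0.02, 0.055, 0], "rot": [0, 0, -4], "grip": 1}, {"slide": [0.02, 0.055, 0], "rot": [0, 0, -4], "grip": 1}, {"slide": [0.02, 0.055, 0], "rot": [0, 0, -4], "grip": 1}, {"slide": [0.02, 0.055, 0], "rot": [0, 0, -4.1], "grip": 1}]}}

```text
time: 2.5
ee_pos: [0.3763, -0.2433, 0.3628]
eef_rot: [1.0, -0.001, 0.0, 0.0]
ft_force: [1.1, 0.7, 0.4]
width: 0.0874
grip_force: 0.0
```

>>> {"op": "arm_command", "data": {"steps": [{"slide": [0.015, 0.055, 0], "rot": [0, 0, 0], "grip": 1}, {"slide": [0.01, 0.055, 0], "rot": [0, 0, 0], "grip": 1}, {"slide": [0.01, 0.055, 0], "rot": [0, 0, 0], "grip": 1}, {"slide": [0.01, 0.055, 0], "rot": [0, 0, 0], "grip": 1}, {"slide": [0.01, 0.03, 0], "rot": [0, 0, 0], "grip": 1}, {"slide": [0, 0, 0], "rot": [0, 0, 0], "grip": 1}, {"slide": [0, 0, 0], "rot": [0, 0, 0], "grip": 1}, {"slide": [0, 0, 0], "rot": [0, 0, 0], "grip": 1}]}}

```text
time: 3.5
ee_pos: [0.4308, 0.0037, 0.3625]
eef_rot: [1.0, -0.0, -0.0, 0.0]
ft_force: [0.3, -0.1, -0.0]
width: 0.0871
grip_force: 0.0
```

```bash
python3 - <<'E'
from h import *
w=shot('wrist','w1.png'); s=sensors.read_state(); print(s['time'],s['ee_pos'],s['eef_rot'],np.round(w['pose'],3).tolist(),np.round(s['joint_positions'],2))
for n in ['clamp','grip_a','press','blank','blank_mid','tray_in','pad_a','throat']:
    print(n,[(np.round(r['bbox']).astype(int).tolist(),round(r['conf'],2)) for r in eyes.look_for(n,w)])
E
```

```text
3.55 [0.43078914 0.00375241 0.36254924] [ 9.99999944e-01 -3.25634800e-04 -2.32636974e-05  7.85991431e-05] [[-0.001, -0.968, -0.25, 0.498], [-1.0, 0.0, 0.001, 0.004], [-0.001, 0.25, -0.968, 0.524], [0.0, 0.0, 0.0, 1.0]] [ 0.6  -0.13 -0.63  1.66 -0.07  1.59 -1.6 ]
clamp [([109, 56, 306, 156], 0.81), ([432, 0, 512, 24], 0.74)]
grip_a [([111, 100, 204, 122], 0.91), ([112, 67, 297, 134], 0.84), ([110, 55, 306, 155], 0.51)]
press [([106, 101, 203, 120], 0.89)]
blank [([269, 82, 305, 117], 0.6)]
blank_mid [([267, 83, 301, 118], 0.76), ([495, 4, 512, 30], 0.44)]
tray_in [([0, 58, 83, 210], 0.94)]
pad_a [([267, 86, 301, 121], 0.5), ([272, 76, 296, 88], 0.49), ([496, 5, 512, 28], 0.2)]
throat [([109, 52, 303, 154], 0.73)]
```

View pics/w1.png

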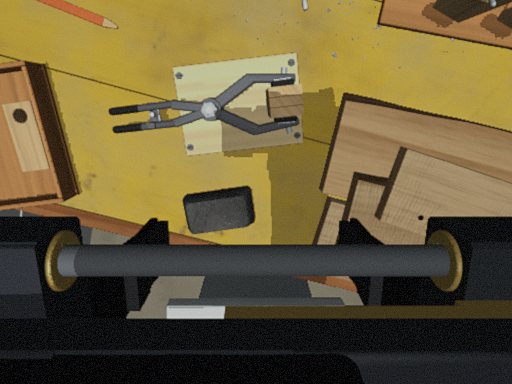

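The wrist view shows the clamp with its pivot bolt at (210,109), handle b above at (125,110), handle a below at (128,128), and the blank top at about (286,101). The tray is at the left edge.

```bash
python3 - <<'E'
from h import *
w=shot('wrist')
C=[atz(w,u,.012) for u in [(173,67),(296,54),(303,143),(187,156)]]
print('board',np.round(C,4).tolist(),np.round(np.mean(C,0),4), [round(float(np.linalg.norm(C[i]-C[i-1])),3) for i in range(4)])
for i,j in((0,1),(3,2)): d=C[j]-C[i];print('yaw',np.degrees(np.arctan2(d[1],d[0])))
for n,u,z in [('pivot',(210,109),.06),('b end',(110,111),.045),('b front grip',(140,107),.045),('a end',(114,129),.045),('blank',(285,101),.108)]: print(n,np.round(atz(w,u,z),4))
im=w['pixels'][40:170,95:320,::-1]; cv2.imwrite('pics/w1c.png',cv2.resize(im,None,fx=3.5,fy=3.5,interpolation=cv2.INTER_CUBIC))
E
```

```text
board [[0.5464, 0.1205, 0.012], [0.5641, -0.0555, 0.012], [0.4378, -0.0702, 0.012], [0.4177, 0.1066, 0.012]] [0.4915 0.0254 0.012 ] [0.129, 0.177, 0.127, 0.178]
yaw -84.27461291092452
yaw -83.52200027375605
pivot [0.4888 0.0632 0.06  ]
b end [0.4856 0.2037 0.045 ]
b front grip [0.491  0.1617 0.045 ]
a end [0.461  0.2007 0.045 ]
blank [ 0.4991 -0.0327  0.108 ]
```

View pics/w1c.png

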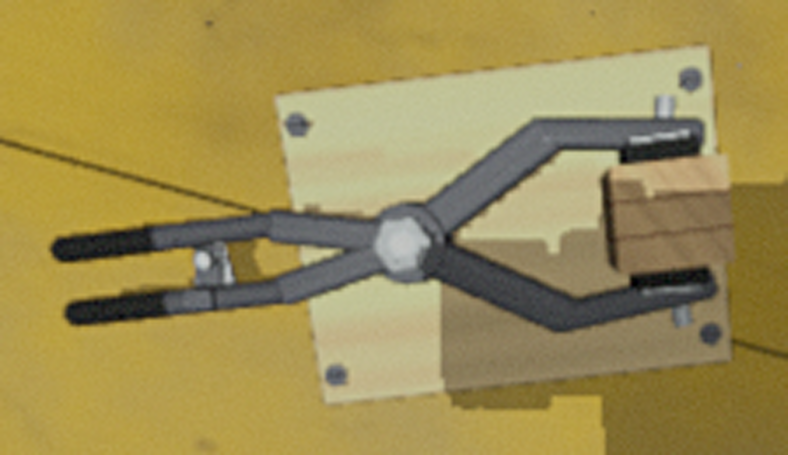

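>>> {"op": "arm_command", "data": {"steps": [{"slide": [0.0, 0.02, 0], "rot": [0, 0, 8], "grip": 0.5}, {"slide": [0.005, 0.02, 0], "rot": [0, 0, 8], "grip": 0.2}, {"slide": [0.005, 0.02, 0], "rot": [0, 0, 8], "grip": 0}, {"slide": [0.005, 0.02, 0], "rot": [0, 0, 8], "grip": 0}, {"slide": [0.005, 0.02, 0], "rot": [0, 0, 8], "grip": 0}, {"slide": [0.01, 0.02, 0], "rot": [0, 0, 8], "grip": 0}, {"slide": [0.01, 0.02, -0.02], "rot": [0, 0, 8], "grip": 0}, {"slide": [0.01, 0.02, -0.02], "rot": [0, 0, 8], "grip": 0}]}}

```text
time: 5.0
ee_pos: [0.4813, 0.1654, 0.3222]
eef_rot: [0.847, 0.532, 0.0, 0.0]
ft_force: [0.7, -0.1, 0.1]
width: 0.015
grip_force: 0.0
```

>>> {"op": "arm_command", "data": {"steps": [{"slide": [0.01, 0.019, -0.02], "rot": [0, 0, 8], "grip": 0}, {"slide": [0.003, 0, -0.02], "rot": [0, 0, 8], "grip": 0}, {"slide": [0, 0, -0.03], "rot": [0, 0, 8], "grip": 0}, {"slide": [0, 0, -0.03], "rot": [0, 0, 8], "grip": 0}, {"slide": [0, 0, -0.03], "rot": [0, 0, 0], "grip": 0}, {"slide": [0, 0, -0.03], "rot": [0, 0, 0], "grip": 0}, {"slide": [0, 0, 0], "rot": [0, 0, 0], "grip": 0}, {"slide": [0, 0, 0], "rot": [0, 0, 0], "grip": 0}]}}

```text
time: 6.0
ee_pos: [0.4944, 0.1841, 0.1638]
eef_rot: [0.669, 0.744, 0.001, 0.0]
ft_force: [0.9, 0.0, 0.6]
width: 0.0002
grip_force: 0.0
```

```bash
python3 - <<'E'
from h import *
w=shot('wrist','w2.png'); s=sensors.read_state(); print(s['time'],s['ee_pos'],s['eef_rot'],np.round(s['joint_positions'],2),s['width'],s['ft_force'])
for n in ['grip_b','press','blank_mid']:
    print(n,[(np.round(r['bbox']).astype(int).tolist(),round(r['conf'],2)) for r in eyes.look_for(n,w)])
print('tcp px',proj(w,s['ee_pos']))
E
```

```text
6.05 [0.49462182 0.18415033 0.16399958] [6.68706647e-01 7.43525706e-01 8.43934378e-04 4.81826533e-04] [ 0.32  0.27 -0.87  1.76  0.22  1.21 -0.5 ] 0.0006568315146230424 [-1.06914413  0.58655344  0.50589059]
grip_b [([210, 158, 225, 218], 0.65), ([227, 158, 253, 219], 0.59)]
press [([230, 165, 250, 220], 0.66)]
blank_mid []
tcp px [255.03034783 239.34884068]
```

View pics/w2.png

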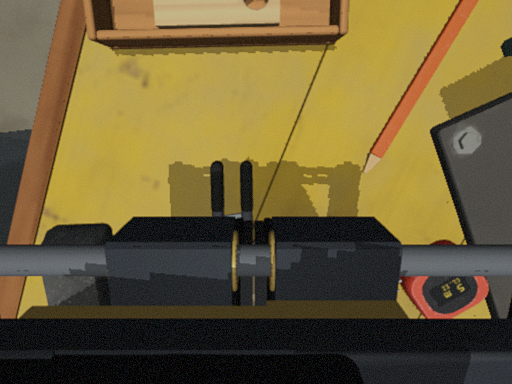

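The view shows handle a's end at (217,162) and handle b's end at (247,161). The fingers lie just to the near side.

```bash
python3 - <<'E'
from h import *
w=shot('wrist')
for u in [(247,161),(247,190),(217,162),(218,190)]: print(u,np.round(atz(w,u,.054),4),np.round(atz(w,u,.046),4))
t=cv2.cvtColor(w['pixels'],cv2.COLOR_RGB2GRAY)[[175,190,205],200:266]; print(t.tolist())
E
```

```text
(247, 161) [0.4866 0.2052 0.054 ] [0.4866 0.2039 0.046 ]
(247, 190) [0.489 0.181 0.054] [0.4891 0.1789 0.046 ]
(217, 162) [0.4624 0.2018 0.054 ] [0.4617 0.2004 0.046 ]
(218, 190) [0.4651 0.1785 0.054 ] [0.4644 0.1763 0.046 ]
[[114, 109, 107, 110, 110, 130, 164, 163, 166, 153, 89, 31, 15, 28, 18, 27, 29, 23, 21, 25, 19, 23, 23, 73, 115, 114, 102, 106, 111, 109, 112, 109, 111, 106, 111, 107, 107, 106, 113, 99, 27, 19, 30, 28, 20, 16, 27, 20, 26, 22, 24, 23, 78, 113, 109, 112, 106, 110, 111, 104, 111, 112, 109, 112, 105, 108], [107, 109, 103, 103, 109, 112, 107, 113, 113, 110, 88, 21, 15, 28, 16, 27, 27, 27, 24, 25, 22, 17, 19, 57, 99, 112, 108, 111, 105, 107, 109, 108, 109, 105, 112, 109, 108, 114, 111, 104, 60, 23, 24, 25, 30, 26, 37, 17, 23, 26, 17, 18, 57, 97, 106, 109, 106, 108, 111, 107, 108, 105, 106, 107, 106, 111], [105, 108, 110, 111, 109, 107, 111, 105, 109, 113, 93, 49, 14, 14, 26, 31, 35, 21, 34, 20, 35, 15, 8, 23, 79, 109, 110, 103, 106, 105, 108, 114, 108, 105, 108, 105, 102, 106, 108, 106, 73, 33, 25, 26, 5, 22, 18, 24, 30, 13, 14, 21, 54, 87, 108, 104, 107, 105, 109, 107, 91, 53, 70, 99, 110, 108]]
```

>>> {"op": "arm_command", "data": {"steps": [{"slide": [0, 0, -0.03], "rot": [0, 0, 0], "grip": 0}, {"slide": [0, 0, -0.03], "rot": [0, 0, 0], "grip": 0}, {"slide": [0, 0.001, -0.03], "rot": [0, 0, 0], "grip": 0}, {"slide": [0, 0, -0.013], "rot": [0, 0, 0], "grip": 0}, {"slide": [0, 0, 0], "rot": [0, 0, 0], "grip": 0}, {"slide": [0, 0, -0.006], "rot": [0, 0, 0], "grip": 0}, {"slide": [0, 0, -0.003], "rot": [0, 0, 0], "grip": 0}, {"slide": [0, 0, 0], "rot": [0, 0, 0], "grip": 0}]}}

```text
time: 7.25
ee_pos: [0.495, 0.1851, 0.0515]
eef_rot: [0.669, 0.743, 0.001, 0.001]
ft_force: [2.2, 0.8, 3.4]
width: 0.0003
grip_force: 1.3
```

```bash
python3 - <<'E'
from h import *
w=shot('wrist');s=sensors.read_state(); print(s['time'],s['ee_pos'],s['ft_force'],s['grip_force'])
cv2.imwrite('pics/w3.png',w['pixels'][120:260,140:330,::-1])
print(eyes.look_for('grip_b',w))
E
```

```text
7.3 [0.49492607 0.18509011 0.05146193] [1.12423014 0.76180528 3.00857053] 1.5148992429021746
[{'bbox': [237.8, 196.6, 256.0, 218.1], 'conf': 0.78}, {'bbox': [175.8, 195.1, 198.1, 218.4], 'conf': 0.69}]
```

>>> {"op": "arm_command", "data": {"steps": [{"slide": [0, 0, -0.002], "rot": [0, 0, 0], "grip": 0}, {"slide": [0, 0, -0.002], "rot": [0, 0, 0], "grip": 0}, {"slide": [0, 0, -0.001], "rot": [0, 0, 0], "grip": 0}, {"slide": [0, 0, -0.001], "rot": [0, 0, 0], "grip": 0}, {"slide": [0, 0, 0], "rot": [0, 0, 0], "grip": 0}, {"slide": [0, 0, 0], "rot": [0, 0, 0], "grip": 0}, {"slide": [0, 0, 0], "rot": [0, 0, 0], "grip": 0}, {"slide": [0, 0, 0], "rot": [0, 0, 0], "grip": 0}]}}

```text
time: 8.35
ee_pos: [0.4944, 0.1852, 0.0453]
eef_rot: [0.669, 0.744, 0.001, 0.0]
ft_force: [0.1, 1.1, 8.0]
width: 0.0005
grip_force: 3.8
```

```bash
python3 - <<'E'
from h import *
w=shot('wrist');s=sensors.read_state(); print(s['time'],s['ee_pos'],s['ft_force'],s['grip_force'])
for r in eyes.look_for('grip_b',w): print(r['bbox'],r['conf'],atz(w,((r['bbox'][0]+r['bbox'][2])/2,r['bbox'][1]+5),.05))
E
```

```text
8.4 [0.49434489 0.18518246 0.04532786] [-0.28133838  1.16614575  7.71525322] 3.799728765443433
[267.8, 200.1, 291.6, 218.1] 0.72 [0.50434437 0.20610093 0.05      ]
[144.7, 205.1, 166.8, 219.3] 0.55 [0.44459269 0.19719222 0.05      ]
```

>>> {"op": "arm_command", "data": {"steps": [{"slide": [0, 0, 0.005], "rot": [0, 0, 0], "grip": 0}, {"slide": [0, 0, 0.02], "rot": [0, 0, 0], "grip": 0}, {"slide": [0, 0, 0.05], "rot": [0, 0, 0], "grip": 0}, {"slide": [0, 0, 0.05], "rot": [0, 0, 0], "grip": 0.5}, {"slide": [0, -0.03, 0.05], "rot": [0, 0, 0], "grip": 1}, {"slide": [0, -0.04, 0.03], "rot": [0, 0, 0], "grip": 1}, {"slide": [0.001, -0.05, 0], "rot": [0, 0, 0], "grip": 1}, {"slide": [0.002, -0.05, 0], "rot": [0, 0, 0], "grip": 1}]}}

```text
time: 9.45
ee_pos: [0.4964, 0.0135, 0.2508]
eef_rot: [0.669, 0.744, 0.0, 0.001]
ft_force: [0.5, 0.5, -0.4]
width: 0.0423
grip_force: 0.0
```

>>> {"op": "arm_command", "data": {"steps": [{"slide": [0.001, -0.04, 0], "rot": [0, 0, 0], "grip": 1}, {"slide": [0, -0.01, 0], "rot": [0, 0, 0], "grip": 1}, {"slide": [0, 0, 0], "rot": [0, 0, 0], "grip": 1}, {"slide": [0, 0, 0], "rot": [0, 0, 0], "grip": 1}, {"slide": [0, 0, 0], "rot": [0, 0, 0], "grip": 1}, {"slide": [0, 0, 0], "rot": [0, 0, 0], "grip": 1}, {"slide": [0, 0, 0], "rot": [0, 0, 0], "grip": 1}, {"slide": [0, 0, 0], "rot": [0, 0, 0], "grip": 1}]}}

```text
time: 10.45
ee_pos: [0.4979, -0.0351, 0.2496]
eef_rot: [0.669, 0.744, 0.0, 0.0]
ft_force: [0.4, -0.8, -0.3]
width: 0.0868
grip_force: 0.0
```

```bash
python3 - <<'E'
from h import *
w=shot('wrist','w4.png');a=shot('scene');s=sensors.read_state(); print(s['time'],s['ee_pos'],s['ft_force'],np.round(s['joint_positions'],2))
for p,n in((w,'blank_mid'),(w,'pad_a'),(w,'tray_in'),(a,'tray_in')):
  for r in eyes.look_for(n,p):
    b=r['bbox'];print(n,np.round(b),r['conf'],np.round(atz(p,((b[0]+b[2])/2,(b[1]+b[3])/2),{'b':.108,'p':.053,'t':.03}[n[0]]),3))
E
```

```text
10.55 [ 0.49791188 -0.03520719  0.24957143] [-0.01652324  0.0245804   0.17311052] [ 0.68  0.09 -0.74  1.71  0.06  1.36  0.04]
blank_mid [235. 144. 275. 202.] 0.92 [ 0.498 -0.03   0.108]
pad_a [280. 147. 291. 176.] 0.85 [ 0.531 -0.025  0.053]
pad_a [217. 150. 234. 181.] 0.82 [ 0.467 -0.036  0.053]
tray_in [415. 235. 428. 245.] 0.17 [ 0.71  -0.107  0.03 ]
tray_in [106. 287. 194. 376.] 0.84 [0.431 0.376 0.03 ]
```

View pics/w4.png

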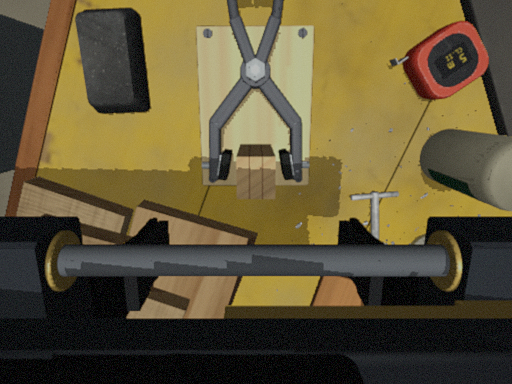

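The jaws are open: the pads are at (224,165) and (286,162), the pivot bolt is at (255,71), and the blank stands with its top spanning (236,157) to (276,198).

```bash
python3 - <<'E'
from h import *
w=shot('wrist')
for n,u,z in [('btop',(256,177.5),.108),('tl',(236,157),.108),('br',(276,198),.108),('pivot',(255,71),.06),('board c1',(313,25),.012),('c2',(196,27),.012),('c3',(312,185),.012),('c4',(203,185),.012)]: print(n,np.round(atz(w,u,z),4))
E
```

```text
btop [ 0.4996 -0.0339  0.108 ]
tl [ 0.4795 -0.0169  0.108 ]
br [ 0.5203 -0.0514  0.108 ]
pivot [0.4885 0.0624 0.06  ]
board c1 [0.5459 0.1203 0.012 ]
c2 [0.4196 0.1049 0.012 ]
c3 [ 0.5714 -0.0569  0.012 ]
c4 [ 0.4394 -0.071   0.012 ]
```

>>> {"op": "arm_command", "data": {"steps": [{"slide": [0, 0, -0.03], "rot": [0, 0, 0], "grip": 1}, {"slide": [0.0, 0, -0.03], "rot": [0, 0, 0], "grip": 1}, {"slide": [0, 0, -0.03], "rot": [0, 0, 0], "grip": 1}, {"slide": [0, 0, -0.03], "rot": [0, 0, 0], "grip": 1}, {"slide": [0, 0, -0.03], "rot": [0, 0, 0], "grip": 1}, {"slide": [0, 0, -0.02], "rot": [0, 0, 0], "grip": 1}, {"slide": [0, 0, -0.012], "rot": [0, 0, 0], "grip": 1}, {"slide": [0, 0, 0], "rot": [0, 0, 0], "grip": 1}]}}

```text
time: 11.8
ee_pos: [0.4976, -0.0352, 0.0672]
eef_rot: [0.669, 0.744, -0.0, -0.0]
ft_force: [-0.8, 0.7, 0.3]
width: 0.0871
grip_force: 0.0
```

>>> {"op": "arm_command", "data": {"newtons": 20, "steps": [{"slide": [0, 0, 0], "rot": [0, 0, 0], "grip": 0.6}, {"slide": [0, 0, 0], "rot": [0, 0, 0], "grip": 0.3}, {"slide": [0, 0, 0], "rot": [0, 0, 0], "grip": 0.3}, {"slide": [0, 0, 0], "rot": [0, 0, 0], "grip": 0.3}, {"slide": [0, 0, 0], "rot": [0, 0, 0], "grip": 0.3}, {"slide": [0, 0, 0.01], "rot": [0, 0, 0], "grip": 0.3}, {"slide": [0, 0, 0.04], "rot": [0, 0, 0], "grip": 0.3}, {"slide": [0, 0, 0.05], "rot": [0, 0, 0], "grip": 0.3}]}}

```text
time: 12.8
ee_pos: [0.4971, -0.0351, 0.1685]
eef_rot: [0.669, 0.744, -0.0, -0.001]
ft_force: [1.2, -1.0, -0.9]
width: 0.0357
grip_force: 20.1
```

>>> {"op": "arm_command", "data": {"steps": [{"slide": [0, 0.0, 0.05], "rot": [0, 0, 0], "grip": 0.3}, {"slide": [0, 0.03, 0.05], "rot": [0, 0, 0], "grip": 0.3}, {"slide": [-0.01, 0.04, 0.03], "rot": [0, 0, 0], "grip": 0.3}, {"slide": [-0.01, 0.05, 0], "rot": [0, 0, 0], "grip": 0.3}, {"slide": [-0.01, 0.05, 0], "rot": [0, 0, 0], "grip": 0.3}, {"slide": [-0.01, 0.05, 0], "rot": [0, 0, 0], "grip": 0.3}, {"slide": [0, 0.05, 0], "rot": [0, 0, 0], "grip": 0.3}, {"slide": [0, 0.02, 0], "rot": [0, 0, 0], "grip": 0.3}]}}

```text
time: 13.8
ee_pos: [0.4566, 0.2579, 0.2982]
eef_rot: [0.667, 0.745, 0.0, -0.0]
ft_force: [-0.3, 0.1, -1.5]
width: 0.0358
grip_force: 20.1
```

>>> {"op": "arm_command", "data": {"steps": [{"slide": [0, 0, 0], "rot": [0, 0, 0], "grip": 0.3}, {"slide": [0, 0, 0], "rot": [0, 0, 0], "grip": 0.3}, {"slide": [0, 0, 0], "rot": [0, 0, 0], "grip": 0.3}, {"slide": [0, 0, 0], "rot": [0, 0, 0], "grip": 0.3}, {"slide": [0, 0, 0], "rot": [0, 0, 0], "grip": 0.3}, {"slide": [0, 0, 0], "rot": [0, 0, 0], "grip": 0.3}, {"slide": [0, 0, 0], "rot": [0, 0, 0], "grip": 0.3}, {"slide": [0, 0, 0], "rot": [0, 0, 0], "grip": 0.3}]}}

```text
time: 14.8
ee_pos: [0.4579, 0.2548, 0.2976]
eef_rot: [0.669, 0.744, 0.0, 0.0]
ft_force: [0.4, 1.0, -0.8]
width: 0.0358
grip_force: 20.1
```

```bash
python3 - <<'E'
from h import *
w=shot('wrist','w5.png');s=sensors.read_state(); print(s['time'],s['ee_pos'],s['width'],np.round(s['joint_positions'],2))
for r in eyes.look_for('tray_in',w): print(r)
E
```

```text
14.85 [0.45790832 0.25480749 0.29757415] 0.03562041358599297 [ 0.3   0.19 -1.01  1.56  0.16  1.48 -0.61]
{'bbox': [163.2, 0.0, 345.8, 123.0], 'conf': 0.69}
```

View pics/w5.png

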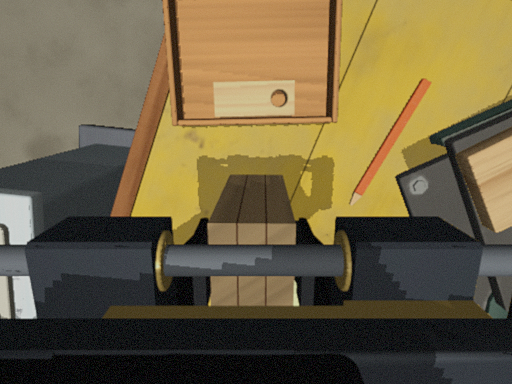

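The tray's near rim runs from (172,122) to (338,122). The earlier blank lies at (254,98) by the near wall, and the rest of the floor is free.

```bash
python3 - <<'E'
from h import *
w=shot('wrist')
L=atz(w,(172,124),.048);R=atz(w,(338,122),.048);print(L,R,np.linalg.norm(R-L))
u=(R-L)/np.linalg.norm(R-L);v=np.array([-u[1],u[0],0]);print(u)
print('upper',atz(w,(166,0),.048),atz(w,(340,0),.048))
t=(L+R)/2+v*.103;print('target',t)
E
```

```text
[0.3556541  0.28719784 0.048     ] [0.55327485 0.31060226 0.048     ] 0.1990018282872651
[0.99305997 0.11760906 0.        ]
upper [0.34286415 0.42087961 0.048     ] [0.53330835 0.44112066 0.048     ]
target [0.44235074 0.40118522 0.048     ]
```

>>> {"op": "arm_command", "data": {"steps": [{"slide": [-0.004, 0.04, 0], "rot": [0, 0, 0], "grip": 0.3}, {"slide": [-0.004, 0.04, 0], "rot": [0, 0, 0], "grip": 0.3}, {"slide": [-0.004, 0.04, -0.02], "rot": [0, 0, 0], "grip": 0.3}, {"slide": [-0.004, 0.027, -0.03], "rot": [0, 0, 0], "grip": 0.3}, {"slide": [0, 0, -0.04], "rot": [0, 0, 0], "grip": 0.3}, {"slide": [0, 0, -0.04], "rot": [0, 0, 0], "grip": 0.3}, {"slide": [0, 0, -0.04], "rot": [0, 0, 0], "grip": 0.3}, {"slide": [0, 0, -0.03], "rot": [0, 0, 0], "grip": 0.3}]}}

```text
time: 15.95
ee_pos: [0.4417, 0.4012, 0.0957]
eef_rot: [0.669, 0.743, -0.001, -0.0]
ft_force: [0.6, -0.4, -1.3]
width: 0.0355
grip_force: 20.1
```

>>> {"op": "arm_command", "data": {"steps": [{"slide": [0, 0, -0.015], "rot": [0, 0, 0], "grip": 0.3}, {"slide": [0, 0, -0.01], "rot": [0, 0, 0], "grip": 0.3}, {"slide": [0, 0, -0.005], "rot": [0, 0, 0], "grip": 0.3}, {"slide": [0, 0, -0.003], "rot": [0, 0, 0], "grip": 0.3}, {"slide": [0, 0, 0], "rot": [0, 0, 0], "grip": 0.3}, {"slide": [0, 0, 0], "rot": [0, 0, 0], "grip": 0.3}, {"slide": [0, 0, 0], "rot": [0, 0, 0], "grip": 0.3}, {"slide": [0, 0, 0], "rot": [0, 0, 0], "grip": 0.3}]}}

```text
time: 16.95
ee_pos: [0.4439, 0.4032, 0.0686]
eef_rot: [0.669, 0.743, 0.003, 0.001]
ft_force: [-2.0, -5.2, 21.9]
width: 0.0357
grip_force: 20.0
```

>>> {"op": "arm_command", "data": {"steps": [{"slide": [0, 0, 0.003], "rot": [0, 0, 0], "grip": 0.3}, {"slide": [0, 0, 0], "rot": [0, 0, 0], "grip": 0.3}, {"slide": [0, 0, 0], "rot": [0, 0, 0], "grip": 0.3}, {"slide": [0, 0, 0], "rot": [0, 0, 0], "grip": 0.3}, {"slide": [0, 0, 0], "rot": [0, 0, 0], "grip": 0.3}, {"slide": [0, 0, 0], "rot": [0, 0, 0], "grip": 0.3}, {"slide": [0, 0, 0], "rot": [0, 0, 0], "grip": 0.3}, {"slide": [0, 0, 0], "rot": [0, 0, 0], "grip": 0.3}]}}

```text
time: 17.95
ee_pos: [0.4425, 0.4023, 0.0687]
eef_rot: [0.669, 0.743, 0.001, 0.0]
ft_force: [-0.4, -2.0, 8.6]
width: 0.0355
grip_force: 20.0
```

```bash
python3 - <<'E'
from h import *
a=shot('scene');w=shot('wrist');s=sensors.read_state(); print(s['time'],s['ee_pos'],s['ft_force'])
c=cv2.resize(a['pixels'][260:384,80:230,::-1],None,fx=3,fy=3,interpolation=cv2.INTER_CUBIC)
d=w['pixels'][0:372,70:450,::-1]
cv2.imwrite('pics/c2.png',np.hstack([c,d[:372,:350]]))
E
```

```text
18.05 [0.44248783 0.40228148 0.0687274 ] [-1.26566436 -1.96370793  7.12678101]
```

View pics/c2.png

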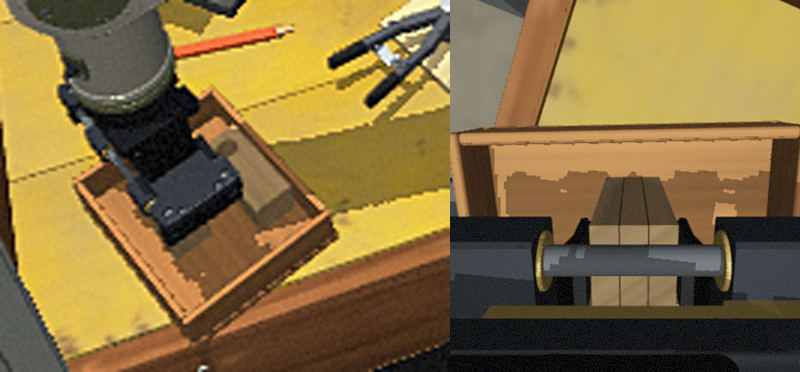

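The blank is upright on the free part of the tray floor and the force shows contact, so I'll release.

>>> {"op": "arm_command", "data": {"steps": [{"slide": [0, 0, 0], "rot": [0, 0, 0], "grip": 0.5}, {"slide": [0, 0, 0], "rot": [0, 0, 0], "grip": 0.7}, {"slide": [0, 0, 0], "rot": [0, 0, 0], "grip": 1}, {"slide": [0, 0, 0], "rot": [0, 0, 0], "grip": 1}, {"slide": [0, 0, 0.02], "rot": [0, 0, 0], "grip": 1}, {"slide": [0, 0, 0.05], "rot": [0, 0, 0], "grip": 1}, {"slide": [0, 0, 0.05], "rot": [0, 0, 0], "grip": 1}, {"slide": [0, -0.02, 0.05], "rot": [0, 0, 0], "grip": 1}]}}

```text
time: 19.05
ee_pos: [0.4409, 0.3829, 0.2407]
eef_rot: [0.668, 0.744, 0.001, -0.0]
ft_force: [0.8, 0.3, 1.0]
width: 0.0864
grip_force: 0.0
```

```bash
python3 - <<'E'
from h import *
a=shot('scene');s=sensors.read_state(); print(s['time'],s['ee_pos'],s['ft_force'])
for n in('blank_mid','tray_in'):
  for r in eyes.look_for(n,a): print(n,r, atz(a,((r['bbox'][0]+r['bbox'][2])/2,(r['bbox'][1]+r['bbox'][3])/2),.05))
print('expect px',proj(a,(.442,.402,.055)),proj(a,(.442,.402,.103)))
E
```

```text
19.1 [0.44314934 0.38215705 0.24731662] [2.67547466 1.18320077 4.98630451]
blank_mid {'bbox': [125.6, 314.9, 147.4, 344.9], 'conf': 0.87} [0.44429589 0.40622519 0.05      ]
tray_in {'bbox': [105.3, 288.8, 192.6, 373.6], 'conf': 0.85} [0.4196796  0.37980704 0.05      ]
expect px [137.88419415 328.72905748] [134.42228621 319.26910368]
```

>>> {"op": "arm_command", "data": {"steps": [{"slide": [0, -0.05, 0.05], "rot": [0, 0, -8], "grip": 1}, {"slide": [0, -0.05, 0.03], "rot": [0, 0, -8], "grip": 1}, {"slide": [0, -0.05, 0], "rot": [0, 0, -8], "grip": 1}, {"slide": [0, -0.05, 0], "rot": [0, 0, -8], "grip": 1}, {"slide": [0, -0.05, 0], "rot": [0, 0, -8], "grip": 1}, {"slide": [0, -0.05, 0], "rot": [0, 0, -8], "grip": 1}, {"slide": [0, -0.05, 0], "rot": [0, 0, -8], "grip": 1}, {"slide": [0, -0.05, 0], "rot": [0, 0, -8], "grip": 1}]}}

```text
time: 20.2
ee_pos: [0.4413, -0.0136, 0.3117]
eef_rot: [0.962, 0.274, -0.0, 0.0]
ft_force: [0.9, -0.5, 0.3]
width: 0.0865
grip_force: 0.0
```

>>> {"op": "arm_command", "data": {"steps": [{"slide": [0.01, -0.05, 0], "rot": [0, 0, -8], "grip": 1}, {"slide": [0.01, -0.05, 0], "rot": [0, 0, -8], "grip": 1}, {"slide": [0.02, -0.05, 0], "rot": [0, 0, -8], "grip": 1}, {"slide": [0.02, -0.05, 0], "rot": [0, 0, -8], "grip": 1}, {"slide": [0.02, -0.05, 0], "rot": [0, 0, -8], "grip": 1}, {"slide": [0, -0.04, 0], "rot": [0, 0, -2], "grip": 1}, {"slide": [0, 0, 0], "rot": [0, 0, 0], "grip": 1}, {"slide": [0, 0, 0], "rot": [0, 0, 0], "grip": 1}]}}

```text
time: 21.2
ee_pos: [0.5221, -0.3013, 0.3115]
eef_rot: [0.996, -0.086, -0.0, -0.001]
ft_force: [-0.4, 1.1, -0.1]
width: 0.087
grip_force: 0.0
```

>>> {"op": "arm_command", "data": {"steps": [{"slide": [0, 0, 0], "rot": [0, 0, 0], "grip": 1}, {"slide": [0, 0, 0], "rot": [0, 0, 0], "grip": 1}, {"slide": [0, 0, 0], "rot": [0, 0, 0], "grip": 1}, {"slide": [0, 0, 0], "rot": [0, 0, 0], "grip": 1}, {"slide": [0, 0, 0], "rot": [0, 0, 0], "grip": 1}, {"slide": [0, 0, 0], "rot": [0, 0, 0], "grip": 1}, {"slide": [0, 0, 0], "rot": [0, 0, 0], "grip": 1}, {"slide": [0, 0, 0], "rot": [0, 0, 0], "grip": 1}]}}

```text
time: 22.2
ee_pos: [0.5219, -0.3025, 0.3118]
eef_rot: [0.996, -0.087, 0.0, 0.0]
ft_force: [0.4, 0.0, 0.7]
width: 0.0867
grip_force: 0.0
```

```bash
python3 - <<'E'
from h import *
w=shot('wrist','w6.png');s=sensors.read_state(); print(s['time'],s['ee_pos'],s['eef_rot'],np.round(s['joint_positions'],2))
for n in('slat_1_mid','hook_1'):
  for r in eyes.look_for(n,w): print(n,r)
E
```

```text
22.25 [ 0.52189507 -0.30241209  0.31173446] [ 9.96246197e-01 -8.65650856e-02 -1.45926127e-05  1.68178282e-05] [ 0.82  0.29 -0.47  1.35  0.13  1.53 -1.39]
slat_1_mid {'bbox': [486.5, 125.4, 511.1, 131.9], 'conf': 0.63}
slat_1_mid {'bbox': [409.5, 132.0, 475.9, 172.3], 'conf': 0.61}
hook_1 {'bbox': [94.7, 25.5, 442.5, 112.1], 'conf': 0.76}
```

View pics/w6.png

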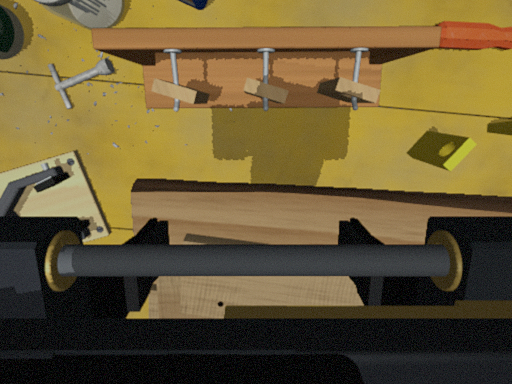

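The view shows three hooks at (175,75), (266,78) and (358,78), with the slats hanging slightly turned on them: tops at about (176,91), (266,90) and (358,90). I'll crop closer for edges.

```bash
python3 - <<'E'
from h import *
w=shot('wrist')
np.save('w6.npy',w['pixels'])
im=w['pixels'][20:120,140:400,::-1]; cv2.imwrite('pics/w6c.png',cv2.resize(im,None,fx=3,fy=3,interpolation=cv2.INTER_CUBIC))
E
```

```text
(no output)
```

View pics/w6c.png

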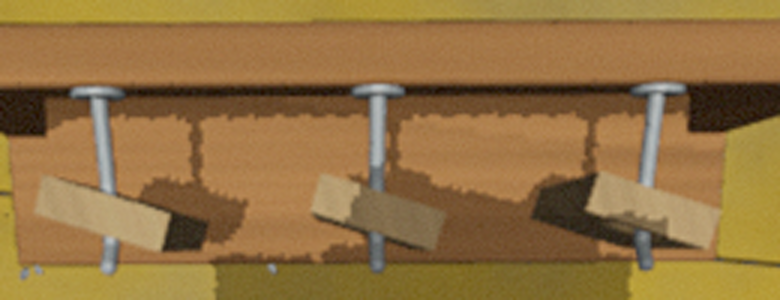

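```bash
python3 - <<'E'
from h import *
w=shot('wrist')
S=[[(44,176),(172,213),(162,251),(36,210)],[(320,173),(445,212),(433,250),(312,210)],[(597,172),(721,210),(708,248),(586,208)]]
for c in S:
    P=np.array([atz(w,(x/3+140,y/3+20),.15) for x,y in c]); d=(P[1]+P[2]-P[0]-P[3])/2
    print(np.round(P.mean(0),4),'len',np.linalg.norm(d).round(4),'thick',np.linalg.norm((P[3]+P[2]-P[0]-P[1])/2).round(4),'yaw+90',np.degrees(np.arctan2(d[1],d[0]))+90)
R=[atz(w,(x/3+140,y/3+20),.1415) for x,y in [(97,92),(378,92),(658,90)]]
T=[atz(w,(x/3+140,y/3+20),.147) for x,y in [(109,268),(377,266),(644,265)]]
for r,t in zip(R,T): d=r-t;print(np.round(r,4),np.round(t,4),np.degrees(np.arctan2(d[1],d[0])))
E
```

```text
[ 0.6102 -0.2441  0.15  ] len 0.04 thick 0.0111 yaw+90 -26.64517457530802
[ 0.596  -0.3271  0.15  ] len 0.0396 thick 0.0114 yaw+90 -27.02918441235171
[ 0.582  -0.4104  0.15  ] len 0.0403 thick 0.0113 yaw+90 -26.500483027256777
[ 0.6458 -0.2484  0.1415] [ 0.5938 -0.2413  0.147 ] -7.8437459656294495
[ 0.6309 -0.3332  0.1415] [ 0.5799 -0.3243  0.147 ] -9.951031324313524
[ 0.6167 -0.4177  0.1415] [ 0.5658 -0.4068  0.147 ] -12.093960659559219
```

>>> {"op": "arm_command", "data": {"newtons": 15, "steps": [{"slide": [0.03, 0.02, 0], "rot": [0, 0, -6], "grip": 0.69}, {"slide": [0.03, 0.02, 0], "rot": [0, 0, -6], "grip": 0.69}, {"slide": [0.028, 0.018, -0.02], "rot": [0, 0, -4.8], "grip": 0.69}, {"slide": [0, 0, -0.04], "rot": [0, 0, 0], "grip": 0.69}, {"slide": [0, 0, -0.04], "rot": [0, 0, 0], "grip": 0.69}, {"slide": [0, 0, -0.04], "rot": [0, 0, 0], "grip": 0.69}, {"slide": [0, 0, 0], "rot": [0, 0, 0], "grip": 0.69}, {"slide": [0, 0, 0], "rot": [0, 0, 0], "grip": 0.69}]}}

```text
time: 23.45
ee_pos: [0.6107, -0.2446, 0.1737]
eef_rot: [0.973, -0.231, 0.001, 0.0]
ft_force: [-0.2, 0.0, 0.6]
width: 0.06
grip_force: 0.0
```

```bash
python3 - <<'E'
from h import *
w=shot('wrist','w7.png');s=sensors.read_state(); print(s['time'],s['ee_pos'],s['eef_rot'],s['width'],s['ft_force'])
E
```

```text
23.5 [ 0.61100282 -0.2446769   0.17418577] [ 9.72902974e-01 -2.31208436e-01  1.55785636e-03  1.88854561e-04] 0.06005823151804848 [0.24957597 0.58373913 0.92322944]
```

View pics/w7.png

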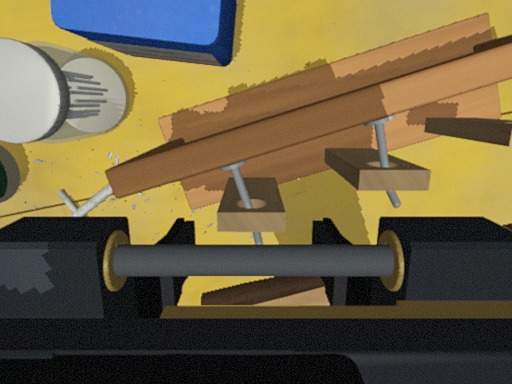

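Slat 1's top is at (252,217), centred between the fingertips at (190,235) and (325,235). The jar is clear at the left.

>>> {"op": "arm_command", "data": {"newtons": 15, "steps": [{"slide": [0, 0, -0.03], "rot": [0, 0, 0], "grip": 0.69}, {"slide": [0, 0, -0.025], "rot": [0, 0, 0], "grip": 0.69}, {"slide": [0, 0, -0.01], "rot": [0, 0, 0], "grip": 0.69}, {"slide": [0, 0, 0], "rot": [0, 0, 0], "grip": 0.69}, {"slide": [0, 0, 0], "rot": [0, 0, 0], "grip": 0.4}, {"slide": [0, 0, 0], "rot": [0, 0, 0], "grip": 0.4}, {"slide": [0, 0, 0], "rot": [0, 0, 0], "grip": 0.4}, {"slide": [0, 0, 0], "rot": [0, 0, 0], "grip": 0.4}]}}

```text
time: 24.5
ee_pos: [0.6102, -0.2444, 0.1073]
eef_rot: [0.973, -0.231, 0.0, 0.0]
ft_force: [0.2, 1.0, 2.8]
width: 0.0398
grip_force: 15.0
```

```bash
python3 - <<'E'
from h import *
s=sensors.read_state(); print(s['time'],s['ee_pos'],s['width'],s['ft_force'],s['grip_force'])
E
```

```text
24.5 [ 0.61021585 -0.24444937  0.10733711] 0.03984527462371291 [0.17824765 1.02446668 2.84500784] 15.00020689330995
```

>>> {"op": "arm_command", "data": {"steps": [{"slide": [0, 0, 0.006], "rot": [0, 0, 0], "grip": 0.4}, {"slide": [0, 0, 0.004], "rot": [0, 0, 0], "grip": 0.4}, {"slide": [0, 0, 0], "rot": [0, 0, 0], "grip": 0.4}, {"slide": [-0.02, 0.0035, 0], "rot": [0, 0, 0], "grip": 0.4}, {"slide": [-0.02, 0.0035, 0], "rot": [0, 0, 0], "grip": 0.4}, {"slide": [0, 0, 0], "rot": [0, 0, 0], "grip": 0.4}, {"slide": [0, 0, 0.03], "rot": [0, 0, 0], "grip": 0.4}, {"slide": [0, 0, 0.04], "rot": [0, 0, 0], "grip": 0.4}]}}

```text
time: 25.5
ee_pos: [0.57, -0.2373, 0.1867]
eef_rot: [0.973, -0.231, -0.001, -0.0]
ft_force: [1.3, -1.1, -0.1]
width: 0.0399
grip_force: 15.0
```

>>> {"op": "arm_command", "data": {"steps": [{"slide": [-0.01, 0.02, 0.03], "rot": [0, 0, 4], "grip": 0.4}, {"slide": [-0.015, 0.03, 0], "rot": [0, 0, 4], "grip": 0.4}, {"slide": [-0.015, 0.04, 0], "rot": [0, 0, 4], "grip": 0.4}, {"slide": [-0.015, 0.04, 0], "rot": [0, 0, 4], "grip": 0.4}, {"slide": [-0.015, 0.04, 0], "rot": [0, 0, 4], "grip": 0.4}, {"slide": [-0.015, 0.03, 0], "rot": [0, 0, 5], "grip": 0.4}, {"slide": [-0.003, 0, 0], "rot": [0, 0, 7.7], "grip": 0.4}, {"slide": [0, 0, 0], "rot": [0, 0, 0], "grip": 0.4}]}}

```text
time: 26.5
ee_pos: [0.4824, -0.0372, 0.2172]
eef_rot: [0.999, 0.052, 0.0, 0.0]
ft_force: [-0.3, 0.0, 0.3]
width: 0.0399
grip_force: 15.0
```

```bash
python3 - <<'E'
from h import *
w=shot('wrist','w8.png');a=shot('scene');s=sensors.read_state(); print(s['time'],s['ee_pos'],s['eef_rot'],s['width'],s['ft_force'])
for r in eyes.look_for('pad_a',w): b=r['bbox'];print(np.round(b),r['conf'],np.round(atz(w,((b[0]+b[2])/2,(b[1]+b[3])/2),.053),4))
for n in('slat_1_mid','tray_in','jar','glue'):
  for r in eyes.look_for(n,a): print(n,np.round(r['bbox']),r['conf'])
E
```

```text
26.6 [ 0.4824374  -0.03774877  0.21692584] [ 9.98736045e-01  5.02619972e-02  2.01477160e-04 -6.20200751e-05] 0.039668335307996475 [ 0.2911386   0.0185947  -0.66013083]
[238. 110. 268. 128.] 0.72 [ 0.5342 -0.0313  0.053 ]
slat_1_mid [250. 200. 260. 229.] 0.57
tray_in [104. 288. 195. 371.] 0.91
jar [252. 198. 261. 231.] 0.67
jar [231. 178. 236. 192.] 0.58
glue [198. 181. 217. 225.] 0.95
glue [189. 263. 227. 284.] 0.65
```

View pics/w8.png

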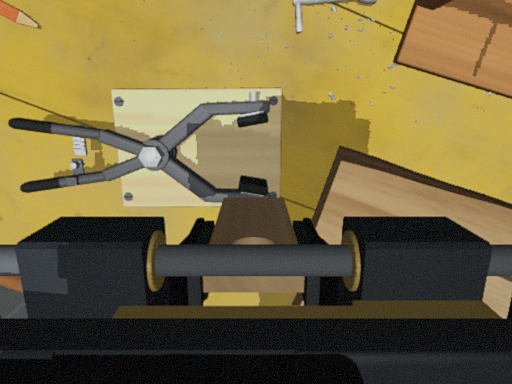

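The slat is held upright with its far foot edge at row 197 and columns 222 to 280. The pads are at (253,119) and (253,185), and the pivot is at (151,156).

```bash
python3 - <<'E'
from h import *
w=shot('wrist')
for n,u,z in [('foot L',(223,197),.1637),('foot R',(281,197),.1637),('padA',(253,119),.053),('padB top',(253,180),.053),('pivot',(151,156),.06),('bc',(112,90),.012),('bc',(281,88),.012),('padA face R',(268,122),.05),('padA face L',(238,128),.05)]: print(n,np.round(atz(w,u,z),4))
E
```

```text
foot L [ 0.4863 -0.0167  0.1637]
foot R [ 0.4902 -0.0548  0.1637]
padA [ 0.5332 -0.0316  0.053 ]
padB top [ 0.4744 -0.0377  0.053 ]
pivot [0.4893 0.0614 0.06  ]
bc [0.5457 0.1176 0.012 ]
bc [ 0.5657 -0.0575  0.012 ]
padA face R [ 0.5318 -0.0462  0.05  ]
padA face L [ 0.5232 -0.0182  0.05  ]
```

>>> {"op": "arm_command", "data": {"steps": [{"slide": [0.001, 0, -0.04], "rot": [0, 0, 0], "grip": 0.4}, {"slide": [0, 0, -0.04], "rot": [0, 0, 0], "grip": 0.4}, {"slide": [0, 0, -0.035], "rot": [0, 0, 0], "grip": 0.4}, {"slide": [0, 0, -0.02], "rot": [0, 0, 0], "grip": 0.4}, {"slide": [0, 0, -0.008], "rot": [0, 0, 0], "grip": 0.4}, {"slide": [0, 0, -0.004], "rot": [0, 0, 0], "grip": 0.4}, {"slide": [0, 0, 0], "rot": [0, 0, 0], "grip": 0.4}, {"slide": [0, 0, 0], "rot": [0, 0, 0], "grip": 0.4}]}}

```text
time: 27.9
ee_pos: [0.4834, -0.0375, 0.0705]
eef_rot: [0.999, 0.052, 0.001, 0.0]
ft_force: [0.1, -0.7, -0.6]
width: 0.0398
grip_force: 15.0
```

>>> {"op": "arm_command", "data": {"steps": [{"slide": [0, 0, -0.001], "rot": [0, 0, 0], "grip": 0.4}, {"slide": [0, 0, -0.001], "rot": [0, 0, 0], "grip": 0.4}, {"slide": [0, 0, -0.001], "rot": [0, 0, 0], "grip": 0.4}, {"slide": [0, 0, 0], "rot": [0, 0, 0], "grip": 0.4}, {"slide": [0, 0, 0], "rot": [0, 0, 0], "grip": 0.4}, {"slide": [0, 0, 0], "rot": [0, 0, 0], "grip": 0.4}, {"slide": [0, 0, 0], "rot": [0, 0, 0], "grip": 0.4}, {"slide": [0, 0, 0], "rot": [0, 0, 0], "grip": 0.4}]}}

```text
time: 28.9
ee_pos: [0.4829, -0.0374, 0.0668]
eef_rot: [0.999, 0.052, 0.0, 0.0]
ft_force: [-0.3, -0.5, -1.3]
width: 0.0399
grip_force: 15.0
```

>>> {"op": "arm_command", "data": {"steps": [{"slide": [0, 0, -0.001], "rot": [0, 0, 0], "grip": 0.4}, {"slide": [0, 0, 0], "rot": [0, 0, 0], "grip": 0.4}, {"slide": [0, 0, -0.001], "rot": [0, 0, 0], "grip": 0.4}, {"slide": [0, 0, 0], "rot": [0, 0, 0], "grip": 0.4}, {"slide": [0, 0, 0], "rot": [0, 0, 0], "grip": 0.4}, {"slide": [0, 0, 0], "rot": [0, 0, 0], "grip": 0.4}, {"slide": [0, 0, 0], "rot": [0, 0, 0], "grip": 0.4}, {"slide": [0, 0, 0], "rot": [0, 0, 0], "grip": 0.4}]}}

```text
time: 29.9
ee_pos: [0.4832, -0.0374, 0.0653]
eef_rot: [0.999, 0.052, 0.0, 0.0]
ft_force: [-1.8, -0.5, 6.7]
width: 0.0399
grip_force: 15.0
```

>>> {"op": "arm_command", "data": {"steps": [{"slide": [0, 0, 0.0005], "rot": [0, 0, 0], "grip": 0.4}, {"slide": [0, 0, 0], "rot": [0, 0, 0], "grip": 0.48}, {"slide": [0, 0, 0], "rot": [0, 0, 0], "grip": 0.6}, {"slide": [0, 0, 0], "rot": [0, 0, 0], "grip": 0.69}, {"slide": [0, 0, 0], "rot": [0, 0, 0], "grip": 0.69}, {"slide": [0, 0, 0.03], "rot": [0, 0, 0], "grip": 0.69}, {"slide": [0, 0, 0.05], "rot": [0, 0, 0], "grip": 0.69}, {"slide": [0, 0, 0.05], "rot": [0, 0, 0], "grip": 0.69}]}}

```text
time: 30.9
ee_pos: [0.4826, -0.0373, 0.1966]
eef_rot: [0.999, 0.052, -0.0, -0.0]
ft_force: [1.4, -0.4, 0.5]
width: 0.06
grip_force: 0.0
```

```bash
python3 - <<'E'
from h import *
w=shot('wrist');s=sensors.read_state(); print(s['time'],s['ee_pos'],s['width'],s['ft_force'])
cv2.imwrite('pics/w9.png',w['pixels'][60:260,100:400,::-1])
print('expected top', proj(w,(.483,-.0375,.108)))
for r in eyes.look_for('slat_1_mid',w): print(r)
E
```

```text
30.95 [ 0.48556655 -0.03707349  0.2032149 ] 0.05996177649294715 [3.11164508 0.19946784 5.53318494]
expected top [254.05745262 191.74163621]
{'bbox': [225.5, 161.4, 284.1, 199.1], 'conf': 0.77}
```

View pics/w9.png

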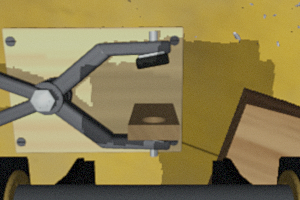

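The placed slat stands upright by pad b, with its top at crop (153,110). On to slat 2.

>>> {"op": "arm_command", "data": {"steps": [{"slide": [0, 0, 0.05], "rot": [0, 0, 0], "grip": 0.69}, {"slide": [0.016, -0.041, 0], "rot": [0, 0, -4.8], "grip": 0.69}, {"slide": [0.016, -0.041, 0], "rot": [0, 0, -4.8], "grip": 0.69}, {"slide": [0.016, -0.041, 0], "rot": [0, 0, -4.8], "grip": 0.69}, {"slide": [0.016, -0.042, 0], "rot": [0, 0, -4.8], "grip": 0.69}, {"slide": [0.016, -0.042, 0], "rot": [0, 0, -4.6], "grip": 0.69}, {"slide": [0.016, -0.042, 0], "rot": [0, 0, -4.6], "grip": 0.69}, {"slide": [0.0165, -0.041, 0], "rot": [0, 0, -4.4], "grip": 0.69}]}}

```text
time: 32.0
ee_pos: [0.5956, -0.3289, 0.2443]
eef_rot: [0.972, -0.233, -0.0, 0.0]
ft_force: [-0.7, 0.9, -0.4]
width: 0.0601
grip_force: 0.0
```

>>> {"op": "arm_command", "data": {"steps": [{"slide": [0, 0, -0.04], "rot": [0, 0, 0], "grip": 0.69}, {"slide": [0, 0, -0.035], "rot": [0, 0, 0], "grip": 0.69}, {"slide": [0, 0, 0], "rot": [0, 0, 0], "grip": 0.69}, {"slide": [0, 0, 0], "rot": [0, 0, 0], "grip": 0.69}, {"slide": [0, 0, 0], "rot": [0, 0, 0], "grip": 0.69}, {"slide": [0, 0, 0], "rot": [0, 0, 0], "grip": 0.69}, {"slide": [0, 0, 0], "rot": [0, 0, 0], "grip": 0.69}, {"slide": [0, 0, 0], "rot": [0, 0, 0], "grip": 0.69}]}}

```text
time: 33.0
ee_pos: [0.5954, -0.3274, 0.1705]
eef_rot: [0.973, -0.232, 0.0, 0.0]
ft_force: [-0.0, -0.3, 0.1]
width: 0.06
grip_force: 0.0
```

```bash
python3 - <<'E'
from h import *
w=shot('wrist');s=sensors.read_state(); print(s['time'],s['ee_pos'],s['eef_rot'],s['width'],s['ft_force'])
for n in ('slat_2_mid','hook_2'):
  for r in eyes.look_for(n,w): print(n,np.round(r['bbox']),r['conf'])
print('expect top c',proj(w,(.596,-.3271,.15)), [np.round(proj(w,(.596+a*.45-b*.89,-.3271+a*.89+b*.45,.15))) for a,b in((.02,.006),(-.02,.006),(-.02,-.006),(.02,-.006))])
from bench import sensors
old=cv2.imread('pics/w7.png')[:,:,::-1]
# brightness rows along slat top
print(w['pixels'][205:216:5,200:310:6].mean(2).astype(int).tolist())
print(old[205:216:5,200:310:6].mean(2).astype(int).tolist())
print(w['pixels'][170:220:4,250].tolist())
E
```

```text
33.05 [ 0.59541185 -0.32746314  0.1703703 ] [ 9.72706971e-01 -2.32036937e-01  5.46904133e-05  7.30199804e-05] 0.06013536976516548 [ 0.98105527 -0.46338336 -0.57057656]
slat_2_mid [218. 174. 288. 233.] 0.82
hook_2 [  3.  42. 511. 242.] 0.86
hook_2 [326. 147. 436. 188.] 0.33
expect top c [251.97307593 222.52876861] [array([217., 232.]), array([287., 232.]), array([287., 213.]), array([217., 213.])]
[[137, 154, 164, 153, 61, 58, 67, 114, 162, 131, 119, 72, 68, 62, 84, 115, 111, 113, 114], [164, 165, 164, 58, 59, 59, 63, 59, 61, 63, 63, 65, 65, 63, 61, 113, 115, 114, 111], [165, 164, 158, 120, 126, 123, 124, 128, 129, 132, 129, 130, 126, 132, 127, 114, 117, 114, 117]]
[[139, 126, 157, 151, 63, 58, 60, 105, 155, 127, 110, 61, 61, 64, 114, 111, 110, 111, 114], [161, 161, 159, 60, 58, 57, 56, 55, 60, 60, 64, 49, 56, 51, 75, 110, 108, 111, 109], [155, 160, 161, 116, 119, 120, 119, 123, 130, 125, 129, 122, 125, 127, 124, 115, 107, 110, 111]]
[[147, 108, 67], [138, 96, 55], [78, 65, 48], [83, 69, 49], [78, 62, 43], [75, 63, 38], [80, 62, 43], [115, 107, 89], [123, 127, 129], [143, 148, 149], [80, 67, 49], [162, 135, 97], [160, 138, 97]]
```

>>> {"op": "arm_command", "data": {"newtons": 15, "steps": [{"slide": [0, 0, -0.03], "rot": [0, 0, 0], "grip": 0.69}, {"slide": [0, 0, -0.023], "rot": [0, 0, 0], "grip": 0.69}, {"slide": [0, 0, -0.01], "rot": [0, 0, 0], "grip": 0.69}, {"slide": [0, 0, 0], "rot": [0, 0, 0], "grip": 0.69}, {"slide": [0, 0, 0], "rot": [0, 0, 0], "grip": 0.4}, {"slide": [0, 0, 0], "rot": [0, 0, 0], "grip": 0.4}, {"slide": [0, 0, 0], "rot": [0, 0, 0], "grip": 0.4}, {"slide": [0, 0, 0], "rot": [0, 0, 0], "grip": 0.4}]}}

```text
time: 34.15
ee_pos: [0.5957, -0.3275, 0.1078]
eef_rot: [0.973, -0.232, 0.0, 0.0]
ft_force: [-0.5, 0.4, 2.5]
width: 0.0399
grip_force: 15.0
```

>>> {"op": "arm_command", "data": {"steps": [{"slide": [0, 0, 0.006], "rot": [0, 0, 0], "grip": 0.4}, {"slide": [0, 0, 0.004], "rot": [0, 0, 0], "grip": 0.4}, {"slide": [0, 0, 0], "rot": [0, 0, 0], "grip": 0.4}, {"slide": [-0.02, 0.0035, 0], "rot": [0, 0, 0], "grip": 0.4}, {"slide": [-0.02, 0.0035, 0], "rot": [0, 0, 0], "grip": 0.4}, {"slide": [0, 0, 0], "rot": [0, 0, 0], "grip": 0.4}, {"slide": [0, 0, 0.03], "rot": [0, 0, 0], "grip": 0.4}, {"slide": [0, 0, 0.04], "rot": [0, 0, 0], "grip": 0.4}]}}

```text
time: 35.15
ee_pos: [0.5555, -0.3201, 0.1872]
eef_rot: [0.973, -0.232, -0.001, -0.0]
ft_force: [0.2, 0.2, 0.3]
width: 0.04
grip_force: 15.0
```

>>> {"op": "arm_command", "data": {"steps": [{"slide": [-0.006, 0.03, 0.033], "rot": [0, 0, 4], "grip": 0.4}, {"slide": [-0.008, 0.04, 0], "rot": [0, 0, 4], "grip": 0.4}, {"slide": [-0.008, 0.042, 0], "rot": [0, 0, 4], "grip": 0.4}, {"slide": [-0.008, 0.042, 0], "rot": [0, 0, 4], "grip": 0.4}, {"slide": [-0.008, 0.04, 0], "rot": [0, 0, 4], "grip": 0.4}, {"slide": [-0.008, 0.04, 0], "rot": [0, 0, 4], "grip": 0.4}, {"slide": [-0.008, 0.035, 0], "rot": [0, 0, 4], "grip": 0.4}, {"slide": [-0.002, 0.015, 0], "rot": [0, 0, 4.8], "grip": 0.4}]}}

```text
time: 36.15
ee_pos: [0.4991, -0.0333, 0.2206]
eef_rot: [0.998, 0.056, 0.0, 0.0]
ft_force: [-0.4, -0.7, 0.1]
width: 0.04
grip_force: 15.0
```

>>> {"op": "arm_command", "data": {"steps": [{"slide": [0, 0, 0], "rot": [0, 0, 0], "grip": 0.4}, {"slide": [0, 0, 0], "rot": [0, 0, 0], "grip": 0.4}, {"slide": [0, 0, 0], "rot": [0, 0, 0], "grip": 0.4}, {"slide": [0, 0, 0], "rot": [0, 0, 0], "grip": 0.4}, {"slide": [0, 0, 0], "rot": [0, 0, 0], "grip": 0.4}, {"slide": [0, 0, 0], "rot": [0, 0, 0], "grip": 0.4}, {"slide": [0, 0, 0], "rot": [0, 0, 0], "grip": 0.4}, {"slide": [0, 0, 0], "rot": [0, 0, 0], "grip": 0.4}]}}

```text
time: 37.15
ee_pos: [0.4994, -0.0364, 0.2203]
eef_rot: [0.999, 0.052, 0.0, 0.0]
ft_force: [0.7, -0.5, 0.0]
width: 0.0398
grip_force: 15.0
```

```bash
cat > foot.py <<'E'
from h import *
w=shot('wrist');s=sensors.read_state(); print(s['time'],np.round(s['ee_pos'],4),np.round(s['eef_rot'],4),s['width'],s['ft_force'])
z=s['ee_pos'][2]-.0533; X=s['ee_pos']
yc=np.array([.9945,.1045]); xc=np.array([.1045,-.9945])
for dz in (0,):
    c=[np.round(proj(w,list(X[:2]+a*xc+b*yc)+[z])) for a,b in((-.02,.006),(.02,.006))]; print('expected far foot edge',c)
u=int((c[0][0]+c[1][0])/2)
g=w['pixels'].astype(int)
print('col',u,[g[r,u].tolist() for r in range(int(c[0][1])-12,int(c[0][1])+10,2)])
r=int(c[0][1])+5; print('row',r,[g[r,q].tolist() for q in range(int(c[0][0])-10,int(c[0][0])+12,3)],[g[r,q].tolist() for q in range(int(c[1][0])-10,int(c[1][0])+12,3)])
E
python3 foot.py
```

```text
37.2 [ 0.4994 -0.0364  0.2203] [9.986e-01 5.210e-02 0.000e+00 1.000e-04] 0.03974767539707515 [-0.56867792 -0.55837087 -0.27915893]
expected far foot edge [array([224., 197.]), array([284., 197.])]
col 254 [[74, 57, 43], [71, 59, 42], [128, 106, 76], [147, 128, 89], [149, 124, 86], [86, 72, 49], [76, 62, 40], [70, 55, 33], [75, 61, 45], [72, 60, 39], [76, 61, 45]]
row 202 [[33, 30, 31], [113, 100, 73], [112, 98, 75], [70, 57, 39], [74, 63, 44], [75, 64, 43], [76, 62, 49], [75, 60, 41]] [[78, 60, 38], [78, 66, 43], [74, 62, 42], [68, 61, 40], [144, 122, 38], [145, 122, 40], [142, 121, 40], [141, 118, 39]]
```

>>> {"op": "arm_command", "data": {"steps": [{"slide": [0, 0, -0.04], "rot": [0, 0, 0], "grip": 0.4}, {"slide": [0, 0, -0.04], "rot": [0, 0, 0], "grip": 0.4}, {"slide": [0, 0, -0.035], "rot": [0, 0, 0], "grip": 0.4}, {"slide": [0, 0, -0.02], "rot": [0, 0, 0], "grip": 0.4}, {"slide": [0, 0, -0.01], "rot": [0, 0, 0], "grip": 0.4}, {"slide": [0, 0, -0.006], "rot": [0, 0, 0], "grip": 0.4}, {"slide": [0, 0, -0.001], "rot": [0, 0, 0], "grip": 0.4}, {"slide": [0, 0, 0], "rot": [0, 0, 0], "grip": 0.4}]}}

```text
time: 38.2
ee_pos: [0.4998, -0.0365, 0.0689]
eef_rot: [0.999, 0.052, 0.001, 0.0]
ft_force: [-0.8, 0.3, -0.8]
width: 0.0398
grip_force: 15.0
```

>>> {"op": "arm_command", "data": {"steps": [{"slide": [0, 0, -0.001], "rot": [0, 0, 0], "grip": 0.4}, {"slide": [0, 0, -0.001], "rot": [0, 0, 0], "grip": 0.4}, {"slide": [0, 0, -0.0005], "rot": [0, 0, 0], "grip": 0.4}, {"slide": [0, 0, 0], "rot": [0, 0, 0], "grip": 0.4}, {"slide": [0, 0, 0], "rot": [0, 0, 0], "grip": 0.4}, {"slide": [0, 0, 0], "rot": [0, 0, 0], "grip": 0.4}, {"slide": [0, 0, 0], "rot": [0, 0, 0], "grip": 0.4}, {"slide": [0, 0, 0], "rot": [0, 0, 0], "grip": 0.4}]}}

```text
time: 39.2
ee_pos: [0.4995, -0.0365, 0.0659]
eef_rot: [0.999, 0.052, 0.0, 0.0]
ft_force: [-0.6, -0.3, 3.7]
width: 0.0398
grip_force: 15.0
```

Contact, so I'll release.

>>> {"op": "arm_command", "data": {"steps": [{"slide": [0, 0, 0], "rot": [0, 0, 0], "grip": 0.44}, {"slide": [0, 0, 0], "rot": [0, 0, 0], "grip": 0.5}, {"slide": [0, 0, 0], "rot": [0, 0, 0], "grip": 0.6}, {"slide": [0, 0, 0], "rot": [0, 0, 0], "grip": 0.69}, {"slide": [0, 0, 0], "rot": [0, 0, 0], "grip": 0.69}, {"slide": [0, 0, 0.03], "rot": [0, 0, 0], "grip": 0.69}, {"slide": [0, 0, 0.05], "rot": [0, 0, 0], "grip": 0.69}, {"slide": [0, 0, 0.05], "rot": [0, 0, 0], "grip": 0.69}]}}

```text
time: 40.2
ee_pos: [0.4991, -0.0363, 0.1971]
eef_rot: [0.999, 0.052, -0.0, -0.0]
ft_force: [1.0, -0.2, 0.2]
width: 0.0597
grip_force: 0.0
```

>>> {"op": "arm_command", "data": {"steps": [{"slide": [0, 0, 0.04], "rot": [0, 0, 0], "grip": 0.69}, {"slide": [0, 0, 0], "rot": [0, 0, 0], "grip": 0.69}, {"slide": [0, 0, 0], "rot": [0, 0, 0], "grip": 0.69}, {"slide": [0, 0, 0], "rot": [0, 0, 0], "grip": 0.69}, {"slide": [0, 0, 0], "rot": [0, 0, 0], "grip": 0.69}, {"slide": [0, 0, 0], "rot": [0, 0, 0], "grip": 0.69}, {"slide": [0, 0, 0], "rot": [0, 0, 0], "grip": 0.69}, {"slide": [0, 0, 0], "rot": [0, 0, 0], "grip": 0.69}]}}

```text
time: 41.2
ee_pos: [0.4994, -0.0364, 0.2357]
eef_rot: [0.999, 0.052, -0.0, 0.0]
ft_force: [0.5, -0.7, -0.1]
width: 0.06
grip_force: 0.0
```

```bash
cat > tops.py <<'E'
from h import *
import sys
w=shot('wrist');s=sensors.read_state(); print(s['time'],np.round(s['ee_pos'],4),s['width'])
for r in eyes.look_for('slat_1_mid',w)[:4]: print(np.round(r['bbox']),r['conf'])
# sample along clamp y at z=.108, at x_c +12 and -12 (off the hole)
T=np.array([.4993,-.037]);yc=np.array([.9945,.1045]); xc=np.array([.1045,-.9945]); g=w['pixels'].astype(int)
for a in(-.014,.014):
    L=[]
    for m in range(-30,31,2):
        q=np.round(proj(w,list(T+a*xc+m*.001*yc)+[.108])).astype(int); L.append((m,int(g[q[1],q[0]].sum()) if q[1]<384 else -1))
    print(a,q,L)
E
python3 tops.py
```

```text
41.25 [ 0.4994 -0.0364  0.2358] 0.060006605423189356
[227. 181. 277. 208.] 0.92
-0.014 [238 147] [(-30, 512), (-28, 289), (-26, 317), (-24, 344), (-22, 332), (-20, 314), (-18, 317), (-16, 317), (-14, 313), (-12, 316), (-10, 229), (-8, 148), (-6, 148), (-4, 320), (-2, 322), (0, 306), (2, 323), (4, 318), (6, 300), (8, 162), (10, 136), (12, 159), (14, 152), (16, 147), (18, 183), (20, 151), (22, 317), (24, 379), (26, 371), (28, 372), (30, 372)]
0.014 [271 147] [(-30, 394), (-28, 385), (-26, 332), (-24, 185), (-22, 262), (-20, 333), (-18, 331), (-16, 335), (-14, 341), (-12, 350), (-10, 227), (-8, 158), (-6, 128), (-4, 336), (-2, 333), (0, 329), (2, 346), (4, 347), (6, 323), (8, 153), (10, 157), (12, 156), (14, 154), (16, 169), (18, 191), (20, 272), (22, 352), (24, 378), (26, 377), (28, 379), (30, 382)]
```

>>> {"op": "arm_command", "data": {"steps": [{"slide": [0.01, -0.046, 0.01], "rot": [0, 0, -4.1], "grip": 0.69}, {"slide": [0.01, -0.047, 0], "rot": [0, 0, -4.1], "grip": 0.69}, {"slide": [0.01, -0.047, 0], "rot": [0, 0, -4.1], "grip": 0.69}, {"slide": [0.01, -0.047, 0], "rot": [0, 0, -4.1], "grip": 0.69}, {"slide": [0.01, -0.047, 0], "rot": [0, 0, -4.1], "grip": 0.69}, {"slide": [0.011, -0.047, 0], "rot": [0, 0, -4.0], "grip": 0.69}, {"slide": [0.011, -0.047, 0], "rot": [0, 0, -4.0], "grip": 0.69}, {"slide": [0.0106, -0.046, 0], "rot": [0, 0, -4.0], "grip": 0.69}]}}

```text
time: 42.3
ee_pos: [0.5821, -0.4122, 0.2456]
eef_rot: [0.973, -0.231, -0.0, 0.0]
ft_force: [0.6, -0.2, 1.5]
width: 0.06
grip_force: 0.0
```

>>> {"op": "arm_command", "data": {"steps": [{"slide": [0, 0, -0.04], "rot": [0, 0, 0], "grip": 0.69}, {"slide": [0, 0, -0.035], "rot": [0, 0, 0], "grip": 0.69}, {"slide": [0, 0, 0], "rot": [0, 0, 0], "grip": 0.69}, {"slide": [0, 0, 0], "rot": [0, 0, 0], "grip": 0.69}, {"slide": [0, 0, 0], "rot": [0, 0, 0], "grip": 0.69}, {"slide": [0, 0, 0], "rot": [0, 0, 0], "grip": 0.69}, {"slide": [0, 0, 0], "rot": [0, 0, 0], "grip": 0.69}, {"slide": [0, 0, 0], "rot": [0, 0, 0], "grip": 0.69}]}}

```text
time: 43.3
ee_pos: [0.582, -0.4105, 0.1709]
eef_rot: [0.973, -0.229, 0.0, 0.0]
ft_force: [-0.1, 1.8, 0.3]
width: 0.0598
grip_force: 0.0
```

```bash
python3 - <<'E'
from h import *
w=shot('wrist');s=sensors.read_state(); print(s['time'],s['ee_pos'],s['eef_rot'],s['width'])
for r in eyes.look_for('slat_2_mid',w): print(np.round(r['bbox']),r['conf'])
print('expect', [np.round(proj(w,(.582+a*.45-b*.89,-.4104+a*.89+b*.45,.15))) for a,b in((.02,.006),(-.02,.006),(-.02,-.006),(.02,-.006))])
E
```

```text
43.35 [ 0.58200653 -0.4104483   0.17086109] [ 9.73314615e-01 -2.29474730e-01  4.22792493e-05  7.91880607e-05] 0.06024875023325719
expect [array([218., 232.]), array([287., 233.]), array([288., 213.]), array([218., 213.])]
```

```bash
python3 - <<'E'
from h import *
w=shot('wrist'); g=w['pixels'].astype(int).sum(2)
for n in('slat_1_mid','slat_3_mid','blank'): print([(np.round(r['bbox']),r['conf']) for r in eyes.look_for(n,w)])
for r in (205,210,215,222,230,235): print(r,g[r,200:310:5].tolist())
E
```

```text
[(array([487., 136., 512., 156.]), 0.86), (array([387., 177., 472., 219.]), 0.64), (array([218., 178., 290., 231.]), 0.61)]
[(array([217., 176., 290., 231.]), 0.93)]
[]
205 [424, 375, 462, 467, 425, 180, 170, 166, 227, 326, 457, 352, 343, 284, 154, 179, 173, 184, 326, 313, 329, 325]
210 [465, 457, 461, 460, 152, 162, 174, 173, 169, 155, 169, 163, 174, 170, 172, 165, 153, 144, 327, 326, 324, 332]
215 [470, 452, 464, 458, 328, 342, 358, 336, 360, 364, 371, 372, 364, 366, 354, 364, 375, 351, 319, 323, 335, 326]
222 [466, 464, 454, 463, 351, 334, 363, 357, 337, 356, 361, 377, 376, 362, 362, 349, 377, 365, 327, 321, 312, 322]
230 [454, 462, 451, 450, 348, 356, 340, 345, 357, 344, 353, 364, 356, 368, 364, 368, 357, 366, 333, 322, 318, 318]
235 [455, 453, 449, 447, 454, 460, 459, 467, 465, 467, 322, 281, 380, 319, 322, 311, 300, 320, 313, 322, 317, 319]
```

The slat matches the expected place, so I'll grasp it.

>>> {"op": "arm_command", "data": {"newtons": 15, "steps": [{"slide": [0, 0, -0.03], "rot": [0, 0, 0], "grip": 0.69}, {"slide": [0, 0, -0.023], "rot": [0, 0, 0], "grip": 0.69}, {"slide": [0, 0, -0.01], "rot": [0, 0, 0], "grip": 0.69}, {"slide": [0, 0, 0], "rot": [0, 0, 0], "grip": 0.69}, {"slide": [0, 0, 0], "rot": [0, 0, 0], "grip": 0.4}, {"slide": [0, 0, 0], "rot": [0, 0, 0], "grip": 0.4}, {"slide": [0, 0, 0], "rot": [0, 0, 0], "grip": 0.4}, {"slide": [0, 0, 0], "rot": [0, 0, 0], "grip": 0.4}]}}

```text
time: 44.6
ee_pos: [0.5823, -0.4106, 0.1083]
eef_rot: [0.973, -0.23, 0.0, 0.0]
ft_force: [-0.5, 1.1, 3.2]
width: 0.0402
grip_force: 15.0
```

>>> {"op": "arm_command", "data": {"steps": [{"slide": [0, 0, 0.006], "rot": [0, 0, 0], "grip": 0.4}, {"slide": [0, 0, 0.004], "rot": [0, 0, 0], "grip": 0.4}, {"slide": [0, 0, 0], "rot": [0, 0, 0], "grip": 0.4}, {"slide": [-0.02, 0.0035, 0], "rot": [0, 0, 0], "grip": 0.4}, {"slide": [-0.02, 0.0035, 0], "rot": [0, 0, 0], "grip": 0.4}, {"slide": [0, 0, 0], "rot": [0, 0, 0], "grip": 0.4}, {"slide": [0, 0, 0.03], "rot": [0, 0, 0], "grip": 0.4}, {"slide": [0, 0, 0.04], "rot": [0, 0, 0], "grip": 0.4}]}}

```text
time: 45.6
ee_pos: [0.5422, -0.4029, 0.1876]
eef_rot: [0.973, -0.229, -0.001, -0.001]
ft_force: [0.7, -0.9, -0.7]
width: 0.0396
grip_force: 15.0
```

>>> {"op": "arm_command", "data": {"steps": [{"slide": [-0.003, 0.046, 0.04], "rot": [0, 0, 4.1], "grip": 0.4}, {"slide": [-0.003, 0.046, 0], "rot": [0, 0, 4.1], "grip": 0.4}, {"slide": [-0.003, 0.046, 0], "rot": [0, 0, 4.1], "grip": 0.4}, {"slide": [-0.003, 0.046, 0], "rot": [0, 0, 4.1], "grip": 0.4}, {"slide": [-0.003, 0.046, 0], "rot": [0, 0, 4.1], "grip": 0.4}, {"slide": [-0.003, 0.046, 0], "rot": [0, 0, 4.0], "grip": 0.4}, {"slide": [-0.003, 0.046, 0], "rot": [0, 0, 4.0], "grip": 0.4}, {"slide": [-0.005, 0.046, 0], "rot": [0, 0, 4.0], "grip": 0.4}]}}

```text
time: 46.6
ee_pos: [0.5165, -0.0334, 0.2282]
eef_rot: [0.999, 0.054, 0.001, -0.0]
ft_force: [1.4, -0.7, -0.7]
width: 0.0394
grip_force: 15.0
```

>>> {"op": "arm_command", "data": {"steps": [{"slide": [0, 0, 0], "rot": [0, 0, 0], "grip": 0.4}, {"slide": [0, 0, 0], "rot": [0, 0, 0], "grip": 0.4}, {"slide": [0, 0, 0], "rot": [0, 0, 0], "grip": 0.4}, {"slide": [0, 0, 0], "rot": [0, 0, 0], "grip": 0.4}, {"slide": [0, 0, 0], "rot": [0, 0, 0], "grip": 0.4}, {"slide": [0, 0, 0], "rot": [0, 0, 0], "grip": 0.4}, {"slide": [0, 0, 0], "rot": [0, 0, 0], "grip": 0.4}, {"slide": [0, 0, 0], "rot": [0, 0, 0], "grip": 0.4}]}}

```text
time: 47.6
ee_pos: [0.516, -0.0354, 0.2278]
eef_rot: [0.999, 0.052, 0.0, 0.0]
ft_force: [0.3, 0.8, -0.9]
width: 0.0397
grip_force: 15.0
```

```bash
python3 foot.py
```

```text
47.65 [ 0.516  -0.0354  0.2278] [9.986e-01 5.200e-02 0.000e+00 1.000e-04] 0.03958489269865145 [ 0.03669371 -0.13493238 -0.67939055]
expected far foot edge [array([224., 197.]), array([284., 197.])]
col 254 [[76, 59, 45], [141, 119, 83], [148, 125, 90], [136, 113, 81], [73, 63, 46], [148, 127, 87], [90, 74, 48], [71, 58, 38], [75, 67, 45], [76, 63, 47], [80, 67, 48]]
row 202 [[194, 183, 141], [210, 200, 155], [215, 203, 158], [67, 53, 41], [69, 61, 39], [73, 55, 37], [71, 59, 41], [73, 63, 46]] [[76, 66, 43], [73, 62, 38], [80, 65, 47], [76, 63, 42], [145, 123, 42], [146, 120, 44], [145, 120, 41], [144, 122, 41]]
```

>>> {"op": "arm_command", "data": {"steps": [{"slide": [0.0008, -0.001, -0.04], "rot": [0, 0, 0], "grip": 0.4}, {"slide": [0, 0, -0.04], "rot": [0, 0, 0], "grip": 0.4}, {"slide": [0, 0, -0.035], "rot": [0, 0, 0], "grip": 0.4}, {"slide": [0, 0, -0.02], "rot": [0, 0, 0], "grip": 0.4}, {"slide": [0, 0, -0.01], "rot": [0, 0, 0], "grip": 0.4}, {"slide": [0, 0, -0.01], "rot": [0, 0, 0], "grip": 0.4}, {"slide": [0, 0, -0.003], "rot": [0, 0, 0], "grip": 0.4}, {"slide": [0, 0, 0], "rot": [0, 0, 0], "grip": 0.4}]}}

```text
time: 48.65
ee_pos: [0.517, -0.0365, 0.0701]
eef_rot: [0.999, 0.052, 0.0, 0.0]
ft_force: [-0.2, -0.1, 0.3]
width: 0.04
grip_force: 15.0
```

>>> {"op": "arm_command", "data": {"steps": [{"slide": [0, 0, -0.001], "rot": [0, 0, 0], "grip": 0.4}, {"slide": [0, 0, -0.001], "rot": [0, 0, 0], "grip": 0.4}, {"slide": [0, 0, -0.001], "rot": [0, 0, 0], "grip": 0.4}, {"slide": [0, 0, 0], "rot": [0, 0, 0], "grip": 0.4}, {"slide": [0, 0, 0], "rot": [0, 0, 0], "grip": 0.4}, {"slide": [0, 0, 0], "rot": [0, 0, 0], "grip": 0.4}, {"slide": [0, 0, 0], "rot": [0, 0, 0], "grip": 0.4}, {"slide": [0, 0, 0], "rot": [0, 0, 0], "grip": 0.4}]}}

```text
time: 49.65
ee_pos: [0.5168, -0.0364, 0.0668]
eef_rot: [0.999, 0.052, 0.0, 0.0]
ft_force: [0.3, 0.0, -0.7]
width: 0.0395
grip_force: 15.0
```

>>> {"op": "arm_command", "data": {"steps": [{"slide": [0, 0, -0.001], "rot": [0, 0, 0], "grip": 0.4}, {"slide": [0, 0, 0], "rot": [0, 0, 0], "grip": 0.4}, {"slide": [0, 0, 0], "rot": [0, 0, 0], "grip": 0.4}, {"slide": [0, 0, 0], "rot": [0, 0, 0], "grip": 0.4}, {"slide": [0, 0, 0], "rot": [0, 0, 0], "grip": 0.4}, {"slide": [0, 0, 0], "rot": [0, 0, 0], "grip": 0.4}, {"slide": [0, 0, 0], "rot": [0, 0, 0], "grip": 0.4}, {"slide": [0, 0, 0], "rot": [0, 0, 0], "grip": 0.4}]}}

```text
time: 50.65
ee_pos: [0.5171, -0.0364, 0.0664]
eef_rot: [0.999, 0.052, 0.0, 0.0]
ft_force: [-1.5, -0.6, 6.4]
width: 0.0399
grip_force: 15.0
```

>>> {"op": "arm_command", "data": {"steps": [{"slide": [0, 0, 0], "rot": [0, 0, 0], "grip": 0.44}, {"slide": [0, 0, 0], "rot": [0, 0, 0], "grip": 0.5}, {"slide": [0, 0, 0], "rot": [0, 0, 0], "grip": 0.6}, {"slide": [0, 0, 0], "rot": [0, 0, 0], "grip": 0.69}, {"slide": [0, 0, 0], "rot": [0, 0, 0], "grip": 0.69}, {"slide": [0, 0, 0.03], "rot": [0, 0, 0], "grip": 0.69}, {"slide": [0, 0, 0.05], "rot": [0, 0, 0], "grip": 0.69}, {"slide": [0, 0, 0.05], "rot": [0, 0, 0], "grip": 0.69}]}}

```text
time: 51.65
ee_pos: [0.5165, -0.0363, 0.1971]
eef_rot: [0.999, 0.052, -0.0, -0.0]
ft_force: [0.5, -0.4, -0.5]
width: 0.0599
grip_force: 0.0
```

>>> {"op": "arm_command", "data": {"steps": [{"slide": [0, 0, 0.04], "rot": [0, 0, 0], "grip": 0.69}, {"slide": [0, 0, 0], "rot": [0, 0, 0], "grip": 0.69}, {"slide": [0, 0, 0], "rot": [0, 0, 0], "grip": 0.69}, {"slide": [0, 0, 0], "rot": [0, 0, 0], "grip": 0.69}, {"slide": [0, 0, 0], "rot": [0, 0, 0], "grip": 0.69}, {"slide": [0, 0, 0], "rot": [0, 0, 0], "grip": 0.69}, {"slide": [0, 0, 0], "rot": [0, 0, 0], "grip": 0.69}, {"slide": [0, 0, 0], "rot": [0, 0, 0], "grip": 0.69}]}}

```text
time: 52.65
ee_pos: [0.5168, -0.0364, 0.2357]
eef_rot: [0.999, 0.052, -0.0, 0.0]
ft_force: [-0.2, 0.9, 0.2]
width: 0.0599
grip_force: 0.0
```

```bash
python3 tops.py
```

```text
52.7 [ 0.5168 -0.0364  0.2357] 0.06048748321045849
[226. 206. 272. 225.] 0.89
-0.014 [236 167] [(-30, 433), (-28, 407), (-26, 377), (-24, 292), (-22, 427), (-20, 461), (-18, 474), (-16, 484), (-14, 488), (-12, 444), (-10, 155), (-8, 155), (-6, 185), (-4, 313), (-2, 320), (0, 327), (2, 316), (4, 322), (6, 308), (8, 144), (10, 157), (12, 242), (14, 336), (16, 301), (18, 316), (20, 321), (22, 323), (24, 192), (26, 141), (28, 143), (30, 163)]
0.014 [268 167] [(-30, 282), (-28, 296), (-26, 360), (-24, 383), (-22, 343), (-20, 334), (-18, 322), (-16, 341), (-14, 340), (-12, 334), (-10, 166), (-8, 143), (-6, 192), (-4, 335), (-2, 338), (0, 330), (2, 344), (4, 345), (6, 339), (8, 139), (10, 154), (12, 270), (14, 340), (16, 323), (18, 338), (20, 341), (22, 352), (24, 166), (26, 169), (28, 164), (30, 170)]
```

All three stand upright between the open pads. I'll go to the handles next.

>>> {"op": "arm_command", "data": {"steps": [{"slide": [0, 0, 0.02], "rot": [0, 0, 0], "grip": 1}, {"slide": [-0.005, 0.03, 0], "rot": [0, 0, 8], "grip": 1}, {"slide": [-0.005, 0.03, 0], "rot": [0, 0, 8], "grip": 1}, {"slide": [-0.005, 0.03, 0], "rot": [0, 0, 8], "grip": 1}, {"slide": [-0.005, 0.03, 0], "rot": [0, 0, 8], "grip": 1}, {"slide": [-0.005, 0.03, 0], "rot": [0, 0, 8], "grip": 1}, {"slide": [-0.005, 0.03, 0], "rot": [0, 0, 8], "grip": 1}, {"slide": [-0.005, 0.028, 0], "rot": [0, 0, 8], "grip": 1}]}}

```text
time: 53.75
ee_pos: [0.4816, 0.1726, 0.2559]
eef_rot: [0.856, 0.517, 0.0, 0.0]
ft_force: [0.8, 0.2, -0.1]
width: 0.0871
grip_force: 0.0
```

>>> {"op": "arm_command", "data": {"steps": [{"slide": [-0.005, 0, 0], "rot": [0, 0, 8], "grip": 1}, {"slide": [0, 0, 0], "rot": [0, 0, 8], "grip": 1}, {"slide": [0, 0, -0.03], "rot": [0, 0, 8], "grip": 1}, {"slide": [0, 0, -0.03], "rot": [0, 0, 8], "grip": 1}, {"slide": [0, 0, -0.03], "rot": [0, 0, 2], "grip": 1}, {"slide": [0, 0, 0], "rot": [0, 0, 0], "grip": 1}, {"slide": [0, 0, 0], "rot": [0, 0, 0], "grip": 1}, {"slide": [0, 0, 0], "rot": [0, 0, 0], "grip": 1}]}}

```text
time: 54.75
ee_pos: [0.4775, 0.1719, 0.1671]
eef_rot: [0.67, 0.743, 0.001, 0.001]
ft_force: [0.5, 0.0, 0.3]
width: 0.087
grip_force: 0.0
```

```bash
python3 - <<'E'
from h import *
w=shot('wrist','w10.png');s=sensors.read_state(); print(s['time'],s['ee_pos'],s['eef_rot'],s['width'],np.round(s['joint_positions'],2))
for r in eyes.look_for('grip_b',w): b=r['bbox'];print(np.round(b),r['conf'],np.round(atz(w,((b[0]+b[2])/2,b[1]+6),.05),4))
g=w['pixels'].astype(int).sum(2)
print(s['time'],[int(v) for v in proj(w,(.4773,.1694,.05))])
for r in (160,175,190): print(r,[ (c,np.round(atz(w,(c,r),.054)[:2],4).tolist()) for c in range(150,380) if g[r,c]<150 and (g[r,c-1]>=150 or g[r,c+1]>=150)])
E
```

```text
54.8 [0.4774028  0.17181632 0.16689261] [6.69535668e-01 7.42779335e-01 6.94716519e-04 6.05623025e-04] 0.08708204919091277 [ 0.47  0.24 -1.    1.8   0.22  1.21 -0.5 ]
[210. 148. 280. 305.] 0.96 [0.4673 0.1974 0.05  ]
[250. 149. 296. 292.] 0.61 [0.4907 0.1991 0.05  ]
54.8 [253, 187]
160 [(209, [0.4385, 0.1902]), (221, [0.4483, 0.1912]), (283, [0.499, 0.1965]), (295, [0.5089, 0.1975])]
175 [(211, [0.4411, 0.1778]), (224, [0.4518, 0.1789]), (281, [0.499, 0.1838]), (293, [0.5089, 0.1848])]
190 [(214, [0.4445, 0.1652]), (226, [0.4545, 0.1662]), (279, [0.4989, 0.1708]), (291, [0.5089, 0.1718])]
```

>>> {"op": "arm_command", "data": {"newtons": 20, "steps": [{"slide": [-0.001, 0.001, -0.03], "rot": [0, 0, 0], "grip": 1}, {"slide": [0, 0, -0.03], "rot": [0, 0, 0], "grip": 1}, {"slide": [0, 0, -0.03], "rot": [0, 0, 0], "grip": 1}, {"slide": [0, 0, -0.02], "rot": [0, 0, 0], "grip": 1}, {"slide": [0, 0, -0.02], "rot": [0, 0, 0], "grip": 1}, {"slide": [0, 0, -0.009], "rot": [0, 0, 0], "grip": 1}, {"slide": [0, 0, 0], "rot": [0, 0, 0], "grip": 1}, {"slide": [0, 0, 0], "rot": [0, 0, 0], "grip": 1}]}}

```text
time: 55.85
ee_pos: [0.4763, 0.1729, 0.0275]
eef_rot: [0.669, 0.743, 0.001, 0.0]
ft_force: [-0.4, 0.7, 0.2]
width: 0.0871
grip_force: 0.0
```

>>> {"op": "arm_command", "data": {"newtons": 20, "steps": [{"slide": [0, 0, 0], "rot": [0, 0, 0], "grip": 0.9}, {"slide": [0, 0, 0], "rot": [0, 0, 0], "grip": 0.86}, {"slide": [0, 0, 0], "rot": [0, 0, 0], "grip": 0.83}, {"slide": [0, 0, 0], "rot": [0, 0, 0], "grip": 0.8}, {"slide": [0, 0, 0], "rot": [0, 0, 0], "grip": 0.77}, {"slide": [0, 0, 0], "rot": [0, 0, 0], "grip": 0.74}, {"slide": [0, 0, 0], "rot": [0, 0, 0], "grip": 0.71}, {"slide": [0, 0, 0], "rot": [0, 0, 0], "grip": 0.69}]}}

```text
time: 56.85
ee_pos: [0.4767, 0.1738, 0.0272]
eef_rot: [0.669, 0.743, 0.002, 0.0]
ft_force: [5.3, 4.9, -2.9]
width: 0.0611
grip_force: 4.0
```

>>> {"op": "arm_command", "data": {"newtons": 20, "steps": [{"slide": [0, 0, 0], "rot": [0, 0, 0], "grip": 0.67}, {"slide": [0, 0, 0], "rot": [0, 0, 0], "grip": 0.65}, {"slide": [0, 0, 0], "rot": [0, 0, 0], "grip": 0.63}, {"slide": [0, 0, 0], "rot": [0, 0, 0], "grip": 0.61}, {"slide": [0, 0, 0], "rot": [0, 0, 0], "grip": 0.59}, {"slide": [0, 0, 0], "rot": [0, 0, 0], "grip": 0.57}, {"slide": [0, 0, 0], "rot": [0, 0, 0], "grip": 0.55}, {"slide": [0, 0, 0], "rot": [0, 0, 0], "grip": 0.53}]}}

```text
time: 57.85
ee_pos: [0.4766, 0.175, 0.0273]
eef_rot: [0.669, 0.743, 0.002, -0.0]
ft_force: [5.0, 8.7, -4.9]
width: 0.0467
grip_force: 9.6
```

>>> {"op": "arm_command", "data": {"newtons": 20, "steps": [{"slide": [0, 0, 0], "rot": [0, 0, 0], "grip": 0.51}, {"slide": [0, 0, 0], "rot": [0, 0, 0], "grip": 0.49}, {"slide": [0, 0, 0], "rot": [0, 0, 0], "grip": 0.47}, {"slide": [0, 0, 0], "rot": [0, 0, 0], "grip": 0.45}, {"slide": [0, 0, 0], "rot": [0, 0, 0], "grip": 0.43}, {"slide": [0, 0, 0], "rot": [0, 0, 0], "grip": 0.41}, {"slide": [0, 0, 0], "rot": [0, 0, 0], "grip": 0.41}, {"slide": [0, 0, 0], "rot": [0, 0, 0], "grip": 0.41}]}}

```text
time: 58.85
ee_pos: [0.4765, 0.1759, 0.0274]
eef_rot: [0.668, 0.744, 0.003, -0.001]
ft_force: [5.1, 11.4, -4.3]
width: 0.036
grip_force: 16.5
```

```bash
python3 - <<'E'
from h import *
a=shot('scene');s=sensors.read_state(); print(s['time'],s['ee_pos'],s['width'],s['grip_force'],s['ft_force'])
for n in('slat_1_mid','blank_mid'):
  for r in eyes.look_for(n,a): print(n,np.round(r['bbox']),r['conf'])
print(proj(a,(.499,-.037,.108)),proj(a,(.499,-.037,.012)))
E
```

```text
58.9 [0.47655716 0.17593432 0.02743424] 0.03621018288799036 14.570105248130858 [ 4.8097618  11.79919914 -4.32866323]
slat_1_mid [250. 230. 261. 260.] 0.48
blank_mid [123. 311. 149. 345.] 0.81
[253.47973394 233.9344858 ] [254.29348622 253.43846264]
```

>>> {"op": "arm_command", "data": {"newtons": 22, "steps": [{"slide": [0, 0, 0], "rot": [0, 0, 0], "grip": 0.4}, {"slide": [0, 0, 0], "rot": [0, 0, 0], "grip": 0.39}, {"slide": [0, 0, 0], "rot": [0, 0, 0], "grip": 0.385}, {"slide": [0, 0, 0], "rot": [0, 0, 0], "grip": 0.38}, {"slide": [0, 0, 0], "rot": [0, 0, 0], "grip": 0.38}, {"slide": [0, 0, 0], "rot": [0, 0, 0], "grip": 0.38}, {"slide": [0, 0, 0], "rot": [0, 0, 0], "grip": 0.38}, {"slide": [0, 0, 0], "rot": [0, 0, 0], "grip": 0.38}]}}

```text
time: 60.0
ee_pos: [0.4765, 0.1761, 0.0274]
eef_rot: [0.668, 0.744, 0.003, -0.001]
ft_force: [4.8, 12.1, -4.7]
width: 0.0333
grip_force: 13.5
```

>>> {"op": "arm_command", "data": {"newtons": 22, "steps": [{"slide": [0, 0, 0], "rot": [0, 0, 0], "grip": 0.4}, {"slide": [0, 0, 0], "rot": [0, 0, 0], "grip": 0.41}, {"slide": [0, 0, 0], "rot": [0, 0, 0], "grip": 0.42}, {"slide": [0, 0, 0], "rot": [0, 0, 0], "grip": 0.43}, {"slide": [0, 0, 0], "rot": [0, 0, 0], "grip": 0.45}, {"slide": [0, 0, 0], "rot": [0, 0, 0], "grip": 0.47}, {"slide": [0, 0, 0], "rot": [0, 0, 0], "grip": 0.47}, {"slide": [0, 0, 0], "rot": [0, 0, 0], "grip": 0.47}]}}

```text
time: 61.0
ee_pos: [0.4757, 0.1725, 0.0267]
eef_rot: [0.669, 0.743, -0.0, 0.0]
ft_force: [0.3, 0.1, 0.7]
width: 0.0406
grip_force: 0.0
```

The ratchet holds: the pad force is zero at 40.6 mm. I'll open and withdraw upward.

>>> {"op": "arm_command", "data": {"steps": [{"slide": [0, 0, 0], "rot": [0, 0, 0], "grip": 0.6}, {"slide": [0, 0, 0], "rot": [0, 0, 0], "grip": 0.8}, {"slide": [0, 0, 0], "rot": [0, 0, 0], "grip": 1}, {"slide": [0, 0, 0], "rot": [0, 0, 0], "grip": 1}, {"slide": [0, 0, 0.02], "rot": [0, 0, 0], "grip": 1}, {"slide": [0, 0, 0.04], "rot": [0, 0, 0], "grip": 1}, {"slide": [0, 0, 0.05], "rot": [0, 0, 0], "grip": 1}, {"slide": [0, 0, 0.05], "rot": [0, 0, 0], "grip": 1}]}}

```text
time: 62.0
ee_pos: [0.4755, 0.173, 0.1896]
eef_rot: [0.669, 0.743, 0.0, 0.0]
ft_force: [1.4, -0.7, 0.4]
width: 0.087
grip_force: 0.0
```

>>> {"op": "arm_command", "data": {"steps": [{"slide": [0, -0.05, 0.05], "rot": [0, 0, 0], "grip": 1}, {"slide": [0.005, -0.05, 0.02], "rot": [0, 0, 0], "grip": 1}, {"slide": [0.005, -0.05, 0], "rot": [0, 0, 0], "grip": 1}, {"slide": [0.005, -0.04, 0], "rot": [0, 0, 0], "grip": 1}, {"slide": [0.005, -0.01, 0], "rot": [0, 0, 0], "grip": 1}, {"slide": [0, 0, 0], "rot": [0, 0, 0], "grip": 1}, {"slide": [0, 0, 0], "rot": [0, 0, 0], "grip": 1}, {"slide": [0, 0, 0], "rot": [0, 0, 0], "grip": 1}]}}

```text
time: 63.0
ee_pos: [0.4957, -0.0202, 0.2512]
eef_rot: [0.669, 0.744, 0.0, 0.0]
ft_force: [-0.5, 0.3, -0.2]
width: 0.0871
grip_force: 0.0
```

```bash
python3 tops.py; python3 - <<'E'
from h import *
w=shot('wrist');a=shot('scene')
for p,ns in((w,('pad_a','grip_b')),(a,('blank_mid','tray_in','glue','jar','slat_1_mid'))):
  for n in ns:
    for r in eyes.look_for(n,p): b=r['bbox'];print(n,np.round(b),round(r['conf'],2),np.round(atz(p,((b[0]+b[2])/2,(b[1]+b[3])/2),.05),3))
g=w['pixels'].astype(int).sum(2)
A=np.array([.4886,.0624]);yc=np.array([.9945,.1045]); xc=np.array([.1045,-.9945])
for x in(-.09,-.11,-.12):
  L=[]
  for m in range(-40,41,2):
    q=np.round(proj(w,list(A+x*xc+m*.001*yc)+[.054])).astype(int)
    if 0<=q[1]<384 and g[q[1],q[0]]<170: L.append(m)
  print(x,q,L)
E
```

```text
63.05 [ 0.4957 -0.0205  0.2511] 0.0870089109789102
[238. 156. 255. 216.] 0.7
[261. 163. 280. 217.] 0.24
-0.014 [288 182] [(-30, 142), (-28, 182), (-26, 197), (-24, 341), (-22, 76), (-20, 102), (-18, 246), (-16, 294), (-14, 287), (-12, 296), (-10, 304), (-8, 301), (-6, 285), (-4, 292), (-2, 293), (0, 302), (2, 302), (4, 279), (6, 288), (8, 273), (10, 268), (12, 282), (14, 296), (16, 293), (18, 282), (20, 52), (22, 83), (24, 333), (26, 184), (28, 155), (30, 251)]
0.014 [287 210] [(-30, 279), (-28, 278), (-26, 276), (-24, 266), (-22, 254), (-20, 267), (-18, 282), (-16, 297), (-14, 303), (-12, 305), (-10, 297), (-8, 316), (-6, 277), (-4, 312), (-2, 306), (0, 302), (2, 309), (4, 310), (6, 301), (8, 309), (10, 302), (12, 315), (14, 305), (16, 308), (18, 288), (20, 242), (22, 260), (24, 244), (26, 245), (28, 240), (30, 233)]
pad_a [315. 276. 360. 304.] 0.59 [ 0.612 -0.16   0.05 ]
pad_a [230. 165. 239. 196.] 0.56 [ 0.476 -0.038  0.05 ]
pad_a [275. 159. 285. 194.] 0.48 [ 0.525 -0.028  0.05 ]
grip_b [250.   0. 277.  78.] 0.67 [0.492 0.109 0.05 ]
grip_b [238.   0. 296. 201.] 0.64 [0.502 0.05  0.05 ]
blank_mid [125. 312. 150. 345.] 0.65 [0.447 0.402 0.05 ]
tray_in [104. 288. 191. 373.] 0.96 [0.424 0.381 0.05 ]
glue [199. 180. 219. 225.] 0.85 [ 0.763 -0.026  0.05 ]
glue [189. 265. 227. 287.] 0.47 [0.485 0.148 0.05 ]
jar [228. 183. 244. 211.] 0.62 [ 0.73 -0.12  0.05]
slat_1_mid [361. 188. 361. 200.] 0.48 [ 0.467 -0.491  0.05 ]
-0.09 [298 -12] []
-0.11 [299 -36] []
-0.12 [299 -48] []
```

The pack fills -18 to +18 mm with no gaps and the pads are pressed against it. The blank is standing in the tray, and the bottle and jar are in place. Handing in.

```bash
python3 -c "
from bench import order; print(order.close_job())"
```

```text
the job is handed in; nothing more can be done
None
```

The job is handed in: the cured blank stands in the tray, all three slats are clamped upright face to face with the ratchet holding on its own, and the glue bottle and jar are still in place (the hand-in returned no verdict).

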